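Unstack the microscope fixture onto its parking pads

ROBOT

A 7-joint arm with a two-finger parallel gripper is mounted at the origin on the work surface. World frame = base frame: x ahead of the robot, y to its left, z up, the work surface at z = 0. Lengths are in m, angles in rad, forces in N, time in s.
With the tool pointing down it reaches from about 0.425 to 0.875 m from the base axis. Payload 4.7 kg.
Tool frame: the origin (TCP) lies at the very end of the fingers, on their centre line; the grasp point (between the pads) lies 19 mm behind it; z points along the fingers, y is the line along which they close (so a half turn about z gives the same grasp; the last joint's range is limited). The gripper opens to 87 mm and grips with 3 to 60 N. Pads are 19 mm wide; open, the fingers measure 117 mm over their backs; the gripper's body (75 mm by 190 mm) begins 51 mm behind the grasp point.
Start: joints at [1.134, 0.321, -0.07, 1.45, 0.023, 1.371, -0.057], TCP at [0.283, -0.585, 0.188] pointing down, gripper open.
Joint ranges: [-2.86, 2.86], [-0.3, 2.09], [-1.38, 1.24], [0.06, 2.45], [-1.56, 4.7], [0.09, 2.05], [-2.69, 2.69]. Speed limits (rad/s): [2.57, 2.57, 3.14, 3.14, 3.14, 3.14, 3.14].

INTERFACE

Orientations are given as a rotation vector (axis times angle).
In Python, from bench import ctrl, vision gives the robot as it stands.
- The arm moves only by the tool jog_arm, never from a script. Its argument "increments" is a list of rows, each an object of numbers: "tx", "ty", "tz": the shift along the tool's x, y, z in mm; "wx", "wy", "wz": the turn, a rotation vector about the tool's x, y, z in rad; "gripper": the opening, from 0 (shut) to 1 (fully open). In form: [{"tx": .., "ty": .., "tz": .., "wx": .., "wy": .., "wz": .., "gripper": ..}, ...]. A call has exactly 5 rows; each row is the pose to reach, as a shift and turn from the pose commanded when the call began, along the tool's axes at that moment; what a row does not reach only later rows make up. A row lasts 1/12 s, in which the tool goes at most 41.7 mm and 7.16 degrees, less where a joint would pass 70% of its speed; a pose out of reach is approached as far as the arm can. A call with a gripper value outside its range is refused whole. The fingers move at their own pace and stop on an object; "grip_force" is the grip in N (left out, the last holds). Time passes only in rows, so rows that repeat a pose let the fingers close, or fill a call up. It gives the time, the measured TCP pose, the force, the opening and the grip force at its end, in the units of the state.
- ctrl.get_state(): the state, without advancing time (a new reading comes with each control period).
- vision.get_image(name): name is "scene" or "top" or "wrist"; returns a dict with "color" (480x640x3 uint8, blue, green, red), "fx", "fy", "cx", "cy" (pixels), "k1" (the pictures are not rectified: a ray, as slopes to the right and down, at radius r is drawn at 1 + k1 r^2 times it, then the intrinsics apply), "extrinsics" (4x4, takes a point from world to camera coordinates). Camera axes: x right, y down, z forward; pixel columns grow to the right and rows downward; lengths in m; the calibration is good to about 2 mm. A picture is of the moment at which its call begins. There is no depth.
- ctrl.close_job(): hands the job in; it is judged then, once.
Trained networks look in the newest picture that a camera, given by its name, has taken for a name from the list of things; names that differ only in an ending like _2 or _b are one class to them, and where a whole thing is asked for, a point or a joint stands for the part that bears it (a point fixed in the world has none). Each returns a list of dicts, best first, with "conf" (0 to 1); they miss things now and then, are a little off and sometimes report something else, mostly with a low value. They report only what shows in the picture. A call takes as long as a camera call. They do not tell look-alikes from the thing itself.
- vision.spot_in(camera, thing): "bbox" ([left, top, right, bottom] in pixels, round what is visible of it).
The state is a dict: "time": time; "joint_positions": joint angles; "qd": joint speeds; "joint_torque": joint torques, N m; "position": TCP position; "tool_rot": TCP orientation; "ft_force": force on the tool from outside, world axes, zero at the start; "torque": the same for the moment, N m; "grip_width": opening from 0.0 (shut) to 1.0 (fully open); "grip_force": force on a finger pad.
Only numpy, scipy, OpenCV 4.12 (cv2) and the standard library are available. Lean on these libraries where they do the work, as an engineer would, in place of code of your own. Each camera call takes 0.05 s, during which the arm holds its last target. There are 200 camera calls.

TASK

The sample fixture is stacked on the microscope stage: take it apart from the top and stand each of the four parts upright on the rubber pad of its own shape and size: the sample mount on the small round pad, the clamp on the oblong pad, the square spacer block on the square pad and the riser on the large round pad. Centre each part on its pad, with the clamp and the square block turned to line up with their pads, and set the parts down rather than dropping them.

Things in the scene. Friction and masses are not known exactly. Their poses are not given: they have to be found in the camera images.
- mount_mid (a point): Sample mount, the top part of the stack at the start: an upright white resin cylinder 25 mm in diameter and 30 mm tall, with a small copper section showing in its top face, about 0.03 kg. It stands on the clamp. This point: the part's centre, half-way up (15 mm above its underside); z is its upright axis. Belongs on the small round pad.
- clamp_mid (a point): Sample clamp, second from the top: an oblong steel block 42 mm (its x) by 28 mm (its y) by 30 mm tall, with a small brass thumbscrew (16 mm in diameter) that sticks out 12 mm beyond its +x end. Nothing sticks out on its two long sides. About 0.15 kg. This point: the part's centre, half-way up (15 mm above its underside); z is its upright axis. Belongs on the oblong pad, long side along the pad's long side, either way round.
- block_mid (a point): Spacer block, third from the top: a plain square aluminium block 48 by 48 mm (x and y along its sides), 30 mm tall, about 0.18 kg. This point: the part's centre, half-way up (15 mm above its underside); z is its upright axis. Belongs on the square pad with its sides along the pad's sides, any quarter turn.
- riser_mid (a point): Riser, the bottom of the stack: a dark steel disc 66 mm in diameter and 30 mm tall with a thin bright band round its middle, about 0.28 kg. It stands on the stage. This point: the part's centre, half-way up (15 mm above its underside); z is its upright axis. Belongs on the large round pad.
- stage: Microscope stage, fixed, carrying the stack: a flat white round plate 88 mm in diameter on a grey 100 mm square foot. Origin: centre of its underside, on the table; its top is 14 mm higher. The four parts are simply stacked on it, each centred within 3 mm on the wider one below and turned by some angle; the stack's top is 134 mm above the table.
- pad_small_disc_top (a point): Small round parking pad, fixed: black rubber 38 mm in diameter on a 44 mm bright metal disc. This point is the centre of the pad's flat top, 10 mm above the table; z points up. The pads have no rim, and nothing holds the part but its weight.
- pad_oblong_top (a point): Oblong parking pad, fixed: black rubber 56 mm (x) by 38 mm (y) on a 62 by 44 mm bright metal plate. This point is the centre of the pad's flat top, 10 mm above the table; z points up. The clamp's thumbscrew may stick out over its end.
- pad_square_top (a point): Square parking pad, fixed: black rubber 60 by 60 mm (x and y along its sides) on a 66 mm square bright metal plate. This point is the centre of the pad's flat top, 10 mm above the table; z points up. 
- pad_large_disc_top (a point): Large round parking pad, fixed: black rubber 78 mm in diameter on an 84 mm bright metal disc. This point is the centre of the pad's flat top, 10 mm above the table; z points up. Stage and pads swap places from start to start, at least 0.15 m apart; small loose items no taller than 30 mm lie between them.
Not all that is in view belongs to the job. Leave any yellow look-alike of the part that bears pad_square_top alone. There is more than one size of the part that bears mount_mid; the job needs the smaller.

How it is judged:
At the end, for the whole second after the job is handed in: Each part is released, at rest and upright (0.12 rad) on its own pad: centre within 12 mm of the pad's centre (mount: 9 mm), underside within 4 mm of its top; clamp's long side within 0.25 rad of the pad's, either way round; block's sides within 0.25 rad of its pad's, any quarter turn (horizontal distance between riser_mid and pad_large_disc_top below 0.012 m and z of riser_mid in the frame of pad_large_disc_top between 0.011 and 0.019 m and angle between each of riser_mid, block_mid, clamp_mid, mount_mid's own z axis and vertical below 0.12 rad and linear speed of each of riser, block, clamp, mount below 0.02 m/s and horizontal distance between block_mid and pad_square_top below 0.012 m and z of block_mid in the frame of pad_square_top between 0.011 and 0.019 m and horizontal distance between clamp_mid and pad_oblong_top below 0.012 m and z of clamp_mid in the frame of pad_oblong_top between 0.011 and 0.019 m and horizontal distance between mount_mid and pad_small_disc_top below 0.009 m and z of mount_mid in the frame of pad_small_disc_top between 0.011 and 0.019 m and angle between the x axis of clamp_mid and the x axis of pad_oblong_top, either way round below 0.25 rad and (angle between the x axis of block_mid and the x axis of pad_square_top, either way round below 0.25 rad or angle between the x axis of block_mid and the y axis of pad_square_top, either way round below 0.25 rad)); the robot touches nothing.
It fails at once if the riser falls: it moves faster than 0.7 m/s with no finger touching it (a drop of more than about 25 mm) (linear speed of riser above 0.7 m/s and contact force between the fingers and riser below 0.05 N).
It fails at once if the spacer block falls: it moves faster than 0.7 m/s with no finger touching it (a drop of more than about 25 mm) (linear speed of block above 0.7 m/s and contact force between the fingers and block below 0.05 N).
It fails at once if the clamp falls: it moves faster than 0.7 m/s with no finger touching it (a drop of more than about 25 mm) (linear speed of clamp above 0.7 m/s and contact force between the fingers and clamp below 0.05 N).
It fails at once if the sample mount falls: it moves faster than 0.7 m/s with no finger touching it (a drop of more than about 25 mm) (linear speed of mount above 0.7 m/s and contact force between the fingers and mount below 0.05 N).
It also fails if it takes over 125 s, if anything falls off the work surface, if the arm or the gripper's body presses on something with over 40 N, if the wrist force passes 120 N, or if a joint passes its speed limit or range.

## Working session

There is one attempt and no reset: what is moved stays moved. The work goes in short steps, Python scripts to look and compute and a tool call to move; the robot and the scene stay as the last step left them, time stands still between calls to the robot, and variables do not carry over. Pictures are saved under pics/ and viewed, at most 14 in all, crops included, and the job is handed in when it is done.

Besides the shell and the picture viewer there is one more tool, called by a JSON object that holds its "method" and its "body". jog_arm: Moves the arm, as the interface text tells. Its arguments: {"type":"object","properties":{"increments":{"type":"array"},"grip_force":{"type":"number"}},"required":["increments"]}

```bash
mkdir -p pics; ls; python3 - <<'E'
from bench import ctrl, vision
import cv2, numpy as np
s=ctrl.get_state(); print({k:np.round(v,3).tolist() for k,v in s.items()})
for c in ["scene","top","wrist"]:
    im=vision.get_image(c); cv2.imwrite(f"pics/{c}0.png",im["color"])
    print(c,im["fx"],im["cx"],im["cy"],im["k1"],np.round(im["extrinsics"],4).tolist())
    for t in ["mount_mid","clamp_mid","block_mid","riser_mid","stage","pad_small_disc_top","pad_oblong_top","pad_square_top","pad_large_disc_top"]:
        if c!="wrist": print(t,[(round(d["conf"],2),np.round(d["bbox"]).tolist()) for d in vision.spot_in(c,t)])
E
```

```text
pics
{'time': 0.0, 'joint_positions': [1.134, 0.322, -0.07, 1.452, 0.023, 1.371, -0.057], 'qd': [-0.001, 0.001, -0.002, -0.001, -0.001, -0.0, -0.001], 'joint_torque': [0.0, -49.128, -0.404, -31.252, -0.064, 0.044, 0.0], 'position': [0.283, -0.585, 0.187], 'tool_rot': [-3.06, -0.702, 0.001], 'ft_force': [0.073, -0.149, -0.115], 'torque': [0.006, 0.005, 0.054], 'grip_force': 0.0, 'grip_width': 0.997}
scene 607.3696971885768 317.1066730612149 235.70433433584157 -0.20099648596138037 [[-0.3302, 0.9439, 0.0063, 0.1302], [0.6875, 0.245, -0.6836, -0.33], [-0.6468, -0.2214, -0.7298, 1.5598], [0.0, 0.0, 0.0, 1.0]]
mount_mid [(0.71, [315.0, 297.0, 335.0, 328.0]), (0.55, [260.0, 242.0, 277.0, 265.0])]
clamp_mid [(0.67, [249.0, 251.0, 283.0, 278.0])]
block_mid [(0.89, [254.0, 271.0, 285.0, 291.0]), (0.58, [250.0, 254.0, 281.0, 276.0])]
riser_mid [(0.7, [251.0, 278.0, 286.0, 307.0])]
stage [(0.59, [233.0, 279.0, 306.0, 325.0]), (0.56, [263.0, 244.0, 279.0, 262.0])]
pad_small_disc_top [(0.5, [230.0, 200.0, 254.0, 214.0])]
pad_oblong_top [(0.73, [121.0, 235.0, 156.0, 260.0])]
pad_square_top [(0.81, 
[... 351 characters left out ...]
mp_mid [(0.6, [332.0, 181.0, 353.0, 197.0])]
block_mid [(0.52, [332.0, 176.0, 355.0, 202.0])]
riser_mid [(0.62, [327.0, 191.0, 350.0, 208.0])]
stage [(0.89, [317.0, 167.0, 363.0, 221.0])]
pad_small_disc_top [(0.64, [387.0, 261.0, 408.0, 277.0]), (0.3, [318.0, 168.0, 366.0, 217.0])]
pad_oblong_top [(0.68, [450.0, 186.0, 472.0, 215.0])]
pad_square_top [(0.84, [154.0, 197.0, 187.0, 226.0]), (0.59, [206.0, 192.0, 236.0, 219.0])]
pad_large_disc_top [(0.89, [263.0, 251.0, 295.0, 282.0])]
wrist 374.1383555262664 325.36510631582485 238.7590375518893 -0.0704046581107305 [[0.435, -0.9004, -0.0003, -0.6512], [-0.8709, -0.4209, 0.2538, -0.0296], [-0.2286, -0.1102, -0.9673, 0.3906], [0.0, 0.0, 0.0, 1.0]]
```

View pics/top0.png

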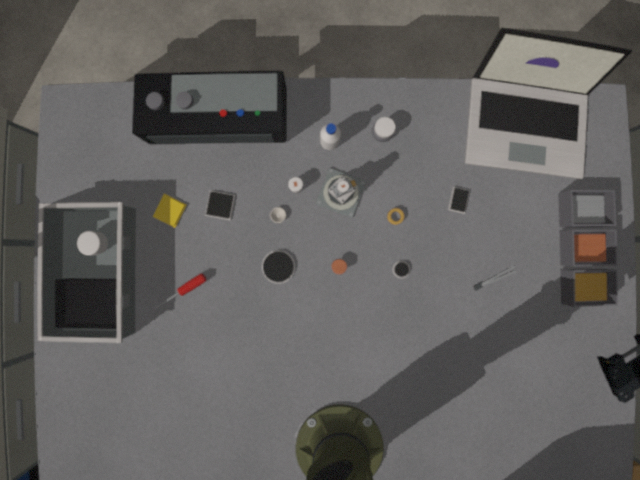

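View pics/scene0.png

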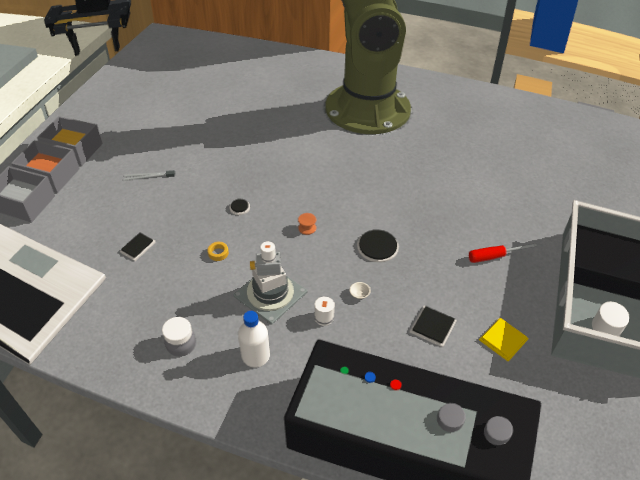

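The top view shows the stage stack at (341,192). The black pads are square (221,205), oblong (459,199), large round (278,266) and small round (401,268). The yellow square look-alike is at (169,210).

Candidates for the mount are the white cylinder on the stack at scene (268,250) and a bigger one standing on the table at scene (325,311). I choose the one on the stack and will check it in a close crop.

```bash
cat > h.py <<'E'
import cv2, numpy as np
from bench import ctrl, vision
from scipy.spatial.transform import Rotation as R
def world(im,pts,z):
    """pixels -> world points on the plane at height z"""
    K=np.array([[im["fx"],0,im["cx"]],[0,im["fy"],im["cy"]],[0,0,1]]); E=np.array(im["extrinsics"])
    n=cv2.undistortPoints(np.float64(pts).reshape(-1,1,2),K,np.array([im["k1"],0,0,0.])).reshape(-1,2)
    d=np.c_[n,np.ones(len(n))]@E[:3,:3]; c=-E[:3,:3].T@E[:3,3]
    return c+d*((z-c[2])/d[:,2])[:,None]
def pix(im,P):
    K=np.array([[im["fx"],0,im["cx"]],[0,im["fy"],im["cy"]],[0,0,1]]); E=np.array(im["extrinsics"])
    return cv2.projectPoints(np.float64(P).reshape(-1,1,3),cv2.Rodrigues(E[:3,:3])[0],E[:3,3],K,np.array([im["k1"],0,0,0.]))[0].reshape(-1,2)
def rect(im,mask,seed,z):
    """component of mask nearest seed pixel -> world centroid, minAreaRect (mm), angle of long side"""
    n,l,st,ce=cv2.connectedComponentsWithStats(mask.astype(np.uint8))
    ok=[i for i in range(1,n) if st[i,4]>40]
    i=min(ok,key=lambda i:np.hypot(*(ce[i]-seed)))
    c=max(cv2.findContours((l==i).astype(np.uint8),cv2.RETR_EXTERNAL,cv2.CHAIN_APPROX_NONE)[0],key=len)
    w=world(im,c,z)[:,:2]*1000
    r=cv2.minAreaRect(np.float32(w)); a=r[2] if r[1][0]>=r[1][1] else r[2]+90
    return np.round(r[0],1),np.round(r[1],1),round(np.radians((a+90)%180-90),3)
def tool():
    s=ctrl.get_state(); return np.array(s["position"]),R.from_rotvec(s["tool_rot"]),s
E
python3 - <<'E'
from h import *
im=vision.get_image("top"); g=im["color"].max(2)
for n,p in dict(small=(401,269),obl=(459,199),sq=(221,205),large=(278,266)).items():
    print("top",n,rect(im,g<60,p,.01))
print("stage",world(im,[(341,192)],.014)," mount top",world(im,[(343,186)],.134), "fake", world(im,[(295,184)],.03))
im=vision.get_image("scene"); g=im["color"].max(2)
for n,p in dict(small=(239,207),obl=(137,246),sq=(433,325),large=(378,245)).items():
    print("scene",n,rect(im,g<60,p,.01))
print("mount", world(im,[(268,246)],.134))
c=im["color"][220:330,210:350]; cv2.imwrite("pics/crop.png",cv2.resize(c,None,fx=5,fy=5,interpolation=cv2.INTER_CUBIC))
p,r,s=tool(); print(r.as_matrix().round(3))
E
```

```text
top small (array([ 450.6, -161.5]), array([27.8, 30.1]), np.float64(-0.011))
top obl (array([ 626.1, -313. ]), array([33.4, 51.3]), np.float64(-0.239))
top sq (array([615.5, 296.4]), array([55.6, 55. ]), np.float64(1.38))
top large (array([459.3, 147.5]), array([69. , 70.7]), np.float64(-0.789))
stage [[ 0.64471545 -0.01056347  0.014     ]]  mount top [[ 0.64218613 -0.0086078   0.134     ]] fake [[0.6630103 0.1041477 0.03     ]]
scene small (array([ 452.1, -158. ]), array([33.9, 33.3]), np.float64(0.34))
scene obl (array([ 626.3, -308.7]), array([38.5, 56. ]), np.float64(-0.245))
scene sq (array([616. , 300.2]), array([57.9, 61. ]), np.float64(-0.177))
scene large (array([459.3, 151.9]), array([76.4, 75. ]), np.float64(0.34))
mount [[ 0.64081283 -0.00457801  0.134     ]]
[[ 0.9    0.436 -0.   ]
 [ 0.436 -0.9   -0.   ]
 [-0.     0.    -1.   ]]
```

View pics/crop.png

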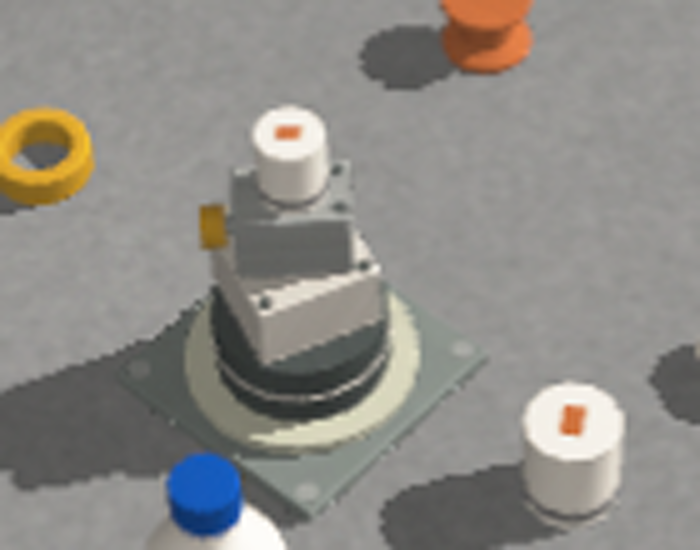

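The crop shows the stack's mount at crop (290,150), clearly smaller than the loose look-alike at crop (573,450), so the stack's mount is the right one. Below it are the clamp with its brass screw, the square block and the banded riser on the stage. Next I work out the moves.

```bash
cat >> h.py <<'E'
def go(P,psi=None):
    """tool-axis shift (mm) and turn to TCP target P (m), psi = world azimuth of tool y (mod pi); tool straight down"""
    p,r,s=tool(); M=r.as_matrix()
    sh=M.T@((np.array(P)-p)*1000); out=["shift",sh.round(1).tolist()]
    y=M[:,1]; a=np.arctan2(y[1],y[0])
    if psi is not None: out+=["wz",round(float((a-psi+np.pi/2)%np.pi-np.pi/2),3)]
    return out+["ypsi",round(float(a),3),"j7",round(float(s["joint_positions"][6]),2)]
E
python3 - <<'E'
from h import *
im=vision.get_image("wrist"); E=np.array(im["extrinsics"]); p,r,s=tool(); M=r.as_matrix()
c=-E[:3,:3].T@E[:3,3]; print("cam in tool",(M.T@(c-p)*1000).round(1),"axis",(M.T@E[2,:3]).round(3),"camx",(M.T@E[0,:3]).round(3))
print("aim pt on plane 0.1 below tcp.."); print(world(im,[(320,240)],.03))
print(go((.642,-.007,.29)), go((.45,-.16,.30)), go((.626,-.31,.3)))
E
```

```text
cam in tool [  70.     1.4 -197. ] axis [-0.254 -0.001  0.967] camx [-0.001  1.     0.   ]
aim pt on plane 0.1 below tcp..
[[ 0.25943953 -0.59206256  0.03      ]]
['shift', [574.8, -364.0, -101.9], 'ypsi', -1.12, 'j7', -0.06] ['shift', [335.4, -309.9, -111.8], 'ypsi', -1.12, 'j7', -0.06] ['shift', [428.4, -98.2, -111.8], 'ypsi', -1.12, 'j7', -0.06]
```

{"method": "jog_arm", "body": {"increments": [{"tx":36,"ty":-19,"tz":-3},{"tx":72,"ty":-38,"tz":-6},{"tx":108,"ty":-57,"tz":-8},{"tx":144,"ty":-76,"tz":-10},{"tx":180,"ty":-95,"tz":-13}], "grip_force": 15}}

```text
validation failed for argument at $.in...
```

{"method": "jog_arm", "body": {"increments": [{"tx":36,"ty":-19,"tz":0},{"tx":72,"ty":-38,"tz":0},{"tx":108,"ty":-57,"tz":0},{"tx":144,"ty":-76,"tz":0},{"tx":180,"ty":-95,"tz":0}]}}

```text
validation failed for argument at $.in...
```

{"method": "jog_arm", "body": {"increments": [{"tx":24,"ty":-13},{"tx":24,"ty":-13},{"tx":24,"ty":-13},{"tx":24,"ty":-13},{"tx":24,"ty":-13}]}}

```text
validation failed for argument at $.in...
```

```bash
python3 - <<'E'
from h import *
im=vision.get_image("wrist"); g=im["color"].max(2); cv2.imwrite("pics/w1.png",im["color"])
for n,P in dict(small=(.451,-.16,.01),obl=(.626,-.311,.01)).items():
    q=pix(im,[P])[0]; print(n,q.round(),rect(im,g<60,q,.01))
print(tool()[0], go((.642,-.007,.21)))
E
```

```text
small [   2. -128.] (array([ 418.9, -582.4]), array([ 3. , 24.8]), np.float64(-0.007))
obl [ 216. -250.] (array([ 418.9, -582.4]), array([ 3. , 24.8]), np.float64(-0.007))
[ 0.28318992 -0.5850883   0.18818406] ['shift', [574.8, -364.0, -21.9], 'ypsi', -1.12, 'j7', -0.06]
```

View pics/w1.png

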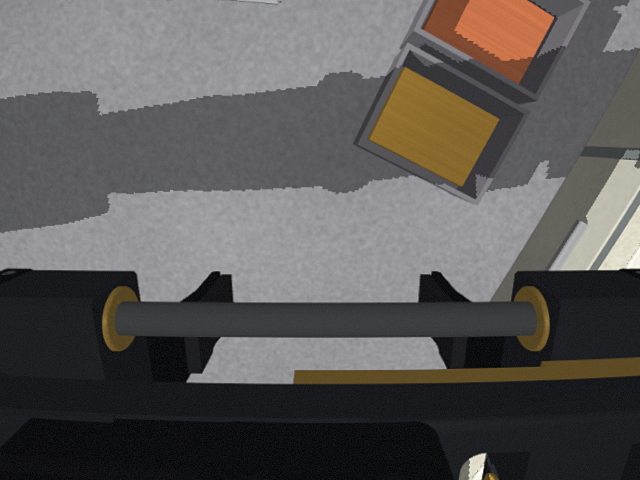

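The picture shows the bins at (440,120). The gripper fills rows below 270, and nothing moved because the call was refused. I'll retry with all the keys given in each row.

{"method": "jog_arm", "body": {"increments": [{"tx":36,"ty":-19,"tz":-3,"wx":0,"wy":0,"wz":0,"gripper":1},{"tx":72,"ty":-38,"tz":-6,"wx":0,"wy":0,"wz":0,"gripper":1},{"tx":108,"ty":-57,"tz":-8,"wx":0,"wy":0,"wz":0,"gripper":1},{"tx":144,"ty":-76,"tz":-10,"wx":0,"wy":0,"wz":0,"gripper":1},{"tx":180,"ty":-95,"tz":-13,"wx":0,"wy":0,"wz":0,"gripper":1}], "grip_force": 15}}

```text
time: 1.67
position: [0.4046, -0.4195, 0.2013]
tool_rot: [3.062, 0.702, 0.0]
ft_force: [0.6, -0.8, 0.4]
grip_width: 0.999
grip_force: 0.0
```

{"method": "jog_arm", "body": {"increments": [{"tx":28,"ty":-30,"tz":0,"wx":0,"wy":0,"wz":0,"gripper":1},{"tx":56,"ty":-60,"tz":0,"wx":0,"wy":0,"wz":0,"gripper":1},{"tx":84,"ty":-90,"tz":0,"wx":0,"wy":0,"wz":0,"gripper":1},{"tx":100,"ty":-108,"tz":0,"wx":0,"wy":0,"wz":0,"gripper":1},{"tx":100,"ty":-108,"tz":0,"wx":0,"wy":0,"wz":0,"gripper":1}]}}

```text
time: 2.08
position: [0.4498, -0.2731, 0.2018]
tool_rot: [-3.057, -0.718, -0.003]
ft_force: [0.7, 0.5, 0.1]
grip_width: 1.002
grip_force: 0.0
```

```bash
python3 - <<'E'
from h import *
im=vision.get_image("wrist"); g=im["color"].max(2); cv2.imwrite("pics/w2.png",im["color"])
for n,P in dict(small=(.451,-.16,.01),obl=(.626,-.311,.01)).items():
    q=pix(im,[P])[0]; print(n,q.round(),rect(im,g<60,q,.01))
print(tool()[0], go((.642-.045,-.007-.02,.23)))
E
```

```text
small [226. 161.] (array([ 452.1, -160.3]), array([35.6, 35.3]), np.float64(0.412))
obl [439.  68.] (array([ 626.4, -311.7]), array([37.1, 55.7]), np.float64(-0.234))
[ 0.44835872 -0.27697413  0.20177621] ['shift', [243.8, -158.6, -28.2], 'ypsi', -1.113, 'j7', -0.63]
```

View pics/w2.png

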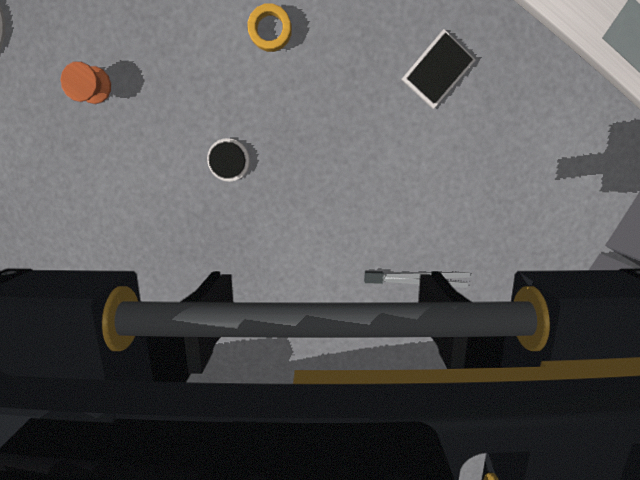

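The picture shows the small round pad at (228,160) and the oblong pad at (439,68), and both sizes match. Moving on to the stack.

{"method": "jog_arm", "body": {"increments": [{"tx":30,"ty":-20,"tz":-10,"wx":0,"wy":0,"wz":0,"gripper":1},{"tx":60,"ty":-40,"tz":-20,"wx":0,"wy":0,"wz":0,"gripper":1},{"tx":90,"ty":-60,"tz":-28,"wx":0,"wy":0,"wz":0,"gripper":1},{"tx":120,"ty":-80,"tz":-28,"wx":0,"wy":0,"wz":0,"gripper":1},{"tx":150,"ty":-100,"tz":-28,"wx":0,"wy":0,"wz":0,"gripper":1}]}}

```text
time: 2.55
position: [0.5392, -0.1257, 0.2301]
tool_rot: [3.061, 0.697, 0.002]
ft_force: [1.3, -1.1, -0.2]
grip_width: 1.0
grip_force: 0.0
```

{"method": "jog_arm", "body": {"increments": [{"tx":30,"ty":-20,"tz":0,"wx":0,"wy":0,"wz":0,"gripper":1},{"tx":60,"ty":-38,"tz":0,"wx":0,"wy":0,"wz":0,"gripper":1},{"tx":90,"ty":-56,"tz":0,"wx":0,"wy":0,"wz":0,"gripper":1},{"tx":94,"ty":-59,"tz":0,"wx":0,"wy":0,"wz":0,"gripper":1},{"tx":94,"ty":-59,"tz":0,"wx":0,"wy":0,"wz":0,"gripper":1}]}}

```text
time: 2.97
position: [0.5979, -0.029, 0.2286]
tool_rot: [-3.06, -0.707, 0.0]
ft_force: [-0.6, -0.5, -0.6]
grip_width: 1.0
grip_force: 0.0
```

```bash
python3 - <<'E'
from h import *
im=vision.get_image("wrist"); cv2.imwrite("pics/w3.png",im["color"])
np.savez("w3.npz",**{k:np.array(v) for k,v in im.items()})
print(tool()[0],pix(im,[(.642,-.007,.134),(.642,-.007,.104)]).round())
for t in ["mount_mid","clamp_mid","block_mid"]: print(t,[(round(d["conf"],2),np.round(d["bbox"]).tolist()) for d in vision.spot_in("wrist",t)])
print(go((.642,-.007,.17)))
E
```

```text
[ 0.59729195 -0.03164827  0.22864118] [[323. 169.]
 [324. 166.]]
mount_mid [(0.96, [214.0, 69.0, 255.0, 114.0]), (0.72, [310.0, 151.0, 344.0, 182.0])]
clamp_mid [(0.73, [292.0, 124.0, 356.0, 191.0]), (0.67, [300.0, 143.0, 366.0, 177.0])]
block_mid [(0.64, [297.0, 125.0, 359.0, 194.0])]
['shift', [52.6, -4.8, 58.9], 'ypsi', -1.124, 'j7', -1.2]
```

View pics/w3.png

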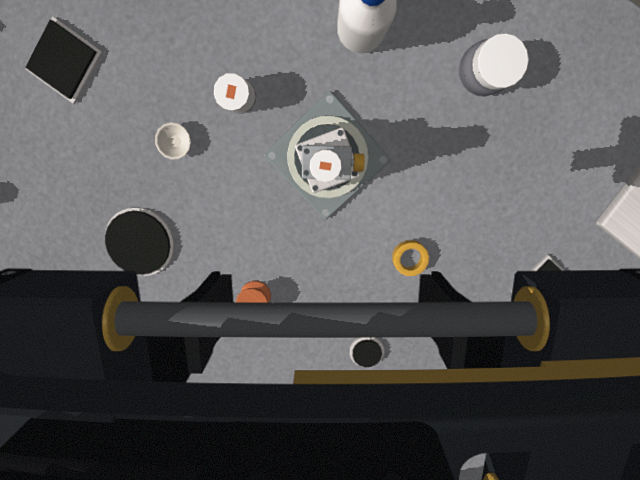

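This view shows the whole stack, with the mount at (325,166), the clamp's brass screw at (359,162), the square pad at (63,60) and the large round pad at (139,241). I'll crop in and measure.

```bash
python3 - <<'E'
from h import *
im=dict(np.load("w3.npz")); g=im["color"].max(2)
print("sq",rect(im,g<60,(63,60),.01),"large",rect(im,g<60,(139,241),.01))
mk=(im["color"].min(2)>200); mk[:,:300]=0; mk[:,345:]=0; mk[:145]=0; mk[185:]=0
mk=cv2.morphologyEx(mk.astype(np.uint8),cv2.MORPH_CLOSE,np.ones((9,9)))
print("mount",rect(im,mk,(325,166),.134), world(im,[(325,166)],.134))
c=im["color"][95:225,265:395]; cv2.imwrite("pics/crop2.png",cv2.resize(c,None,fx=4.6,fy=4.6,interpolation=cv2.INTER_CUBIC))
E
```

```text
sq (array([617.7, 297.4]), array([61.7, 59.5]), np.float64(1.384)) large (array([617.7, 297.4]), array([61.7, 59.5]), np.float64(1.384))
mount (array([643.3,  -6.8]), array([25.9, 24.7]), np.float64(0.453)) [[ 0.64447375 -0.00719708  0.134     ]]
```

View pics/crop2.png

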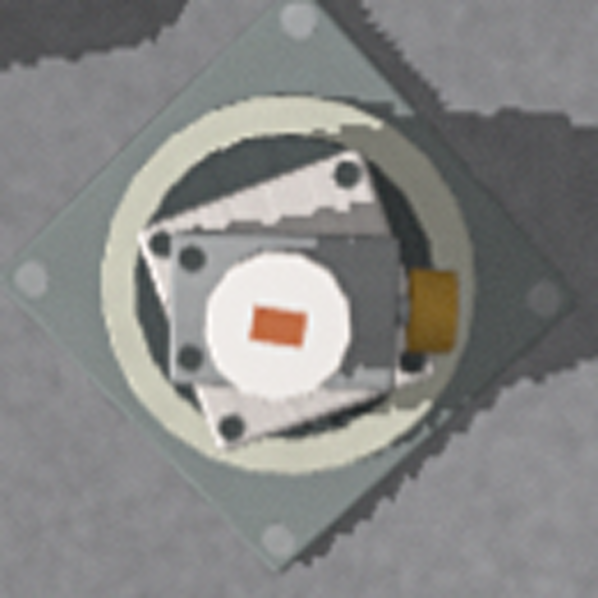

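The crop shows the mount centred on the clamp. The clamp's long side runs along the image's horizontal, which is the tool y axis, and its screw points to +y. The block is turned by about 0.37 rad. I'll descend onto the mount at (643.5,-7).

{"method": "jog_arm", "body": {"increments": [{"tx":25,"ty":-2,"tz":10,"wx":0,"wy":0,"wz":0,"gripper":1},{"tx":54,"ty":-4,"tz":20,"wx":0,"wy":0,"wz":0,"gripper":1},{"tx":54,"ty":-4,"tz":50,"wx":0,"wy":0,"wz":0,"gripper":1},{"tx":54,"ty":-4,"tz":80,"wx":0,"wy":0,"wz":0,"gripper":1},{"tx":54,"ty":-4,"tz":80,"wx":0,"wy":0,"wz":0,"gripper":1}]}}

```text
time: 3.58
position: [0.6397, -0.0064, 0.1425]
tool_rot: [-3.061, -0.698, 0.017]
ft_force: [-1.1, -0.7, -0.6]
grip_width: 0.997
grip_force: 0.0
```

```bash
python3 - <<'E'
from h import *
im=vision.get_image("wrist")
im0=dict(np.load("w3.npz")); print("large px",world(im0,[(139,241)],.01))
print(tool()[0],go((.6435,-.007,.109)))
E
```

```text
large px [[0.46501656 0.14834132 0.01      ]]
[ 0.64112926 -0.00641113  0.14583778] ['shift', [2.1, 1.6, 36.8], 'ypsi', -1.123, 'j7', -1.29]
```

{"method": "jog_arm", "body": {"increments": [{"tx":1,"ty":1,"tz":12,"wx":0,"wy":0,"wz":0,"gripper":1},{"tx":1,"ty":1,"tz":24,"wx":0,"wy":0,"wz":0,"gripper":1},{"tx":1,"ty":1,"tz":32,"wx":0,"wy":0,"wz":0,"gripper":1},{"tx":1,"ty":1,"tz":32,"wx":0,"wy":0,"wz":0,"gripper":1},{"tx":1,"ty":1,"tz":32,"wx":0,"wy":0,"wz":0,"gripper":1}]}}

```text
time: 4.05
position: [0.6451, -0.0045, 0.1171]
tool_rot: [3.062, 0.702, -0.0]
ft_force: [0.0, 0.3, 0.5]
grip_width: 1.003
grip_force: 0.0
```

```bash
python3 - <<'E'
from h import *
print(tool()[0],go((.6435,-.007,.109)))
E
```

```text
[ 0.64514005 -0.00447251  0.11711557] ['shift', [-2.6, 1.6, 8.1], 'ypsi', -1.12, 'j7', -1.3]
```

{"method": "jog_arm", "body": {"increments": [{"tx":-3,"ty":1.5,"tz":8,"wx":0,"wy":0,"wz":0,"gripper":1},{"tx":-3,"ty":1.5,"tz":8,"wx":0,"wy":0,"wz":0,"gripper":1},{"tx":-3,"ty":1.5,"tz":8,"wx":0,"wy":0,"wz":0,"gripper":0.5},{"tx":-3,"ty":1.5,"tz":8,"wx":0,"wy":0,"wz":0,"gripper":0.35},{"tx":-3,"ty":1.5,"tz":8,"wx":0,"wy":0,"wz":0,"gripper":0}], "grip_force": 15}}

```text
time: 4.47
position: [0.6435, -0.0069, 0.1095]
tool_rot: [3.062, 0.702, 0.001]
ft_force: [-0.1, 0.3, -0.1]
grip_width: 0.854
grip_force: 0.0
```

{"method": "jog_arm", "body": {"increments": [{"tx":0,"ty":0,"tz":0,"wx":0,"wy":0,"wz":0,"gripper":0},{"tx":0,"ty":0,"tz":0,"wx":0,"wy":0,"wz":0,"gripper":0},{"tx":0,"ty":0,"tz":0,"wx":0,"wy":0,"wz":0,"gripper":0},{"tx":0,"ty":0,"tz":0,"wx":0,"wy":0,"wz":0,"gripper":0},{"tx":0,"ty":0,"tz":0,"wx":0,"wy":0,"wz":0,"gripper":0}]}}

```text
time: 4.88
position: [0.6433, -0.0069, 0.1092]
tool_rot: [3.062, 0.702, 0.0]
ft_force: [0.8, -0.3, -0.4]
grip_width: 0.478
grip_force: 0.0
```

{"method": "jog_arm", "body": {"increments": [{"tx":0,"ty":0,"tz":0,"wx":0,"wy":0,"wz":0,"gripper":0},{"tx":0,"ty":0,"tz":0,"wx":0,"wy":0,"wz":0,"gripper":0},{"tx":0,"ty":0,"tz":0,"wx":0,"wy":0,"wz":0,"gripper":0},{"tx":0,"ty":0,"tz":0,"wx":0,"wy":0,"wz":0,"gripper":0},{"tx":0,"ty":0,"tz":-3,"wx":0,"wy":0,"wz":0,"gripper":0}]}}

```text
time: 5.3
position: [0.6428, -0.007, 0.1116]
tool_rot: [-3.062, -0.702, 0.002]
ft_force: [0.6, -0.4, 0.4]
grip_width: 0.098
grip_force: 0.0
```

{"method": "jog_arm", "body": {"increments": [{"tx":0,"ty":0,"tz":-10,"wx":0,"wy":0,"wz":0,"gripper":0},{"tx":0,"ty":0,"tz":-25,"wx":0,"wy":0,"wz":0,"gripper":0},{"tx":-10,"ty":2,"tz":-35,"wx":0,"wy":0,"wz":0,"gripper":0},{"tx":-25,"ty":6,"tz":-35,"wx":0,"wy":0,"wz":0,"gripper":0},{"tx":-50,"ty":12,"tz":-35,"wx":0,"wy":0,"wz":0,"gripper":0}]}}

```text
time: 5.72
position: [0.6046, -0.0379, 0.149]
tool_rot: [-3.061, -0.707, -0.006]
ft_force: [-0.0, 0.1, -0.0]
grip_width: 0.005
grip_force: 0.0
```

The gripper closed on nothing. I'll look.

```bash
python3 - <<'E'
from h import *
im=vision.get_image("wrist"); cv2.imwrite("pics/w4.png",im["color"])
np.savez("w4.npz",**{k:np.array(v) for k,v in im.items()})
print(tool()[0])
for P in [(.6435,-.007,.134),(.6435,-.007,.104)]: print(pix(im,[P]).round())
E
```

```text
[ 0.59978745 -0.0444037   0.14827117]
[[304. 180.]]
[[307. 176.]]
```

View pics/w4.png

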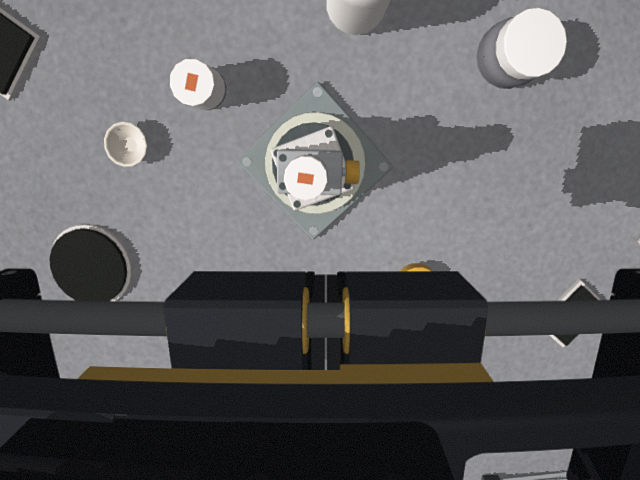

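The mount still stands at (305,178), as predicted, so the fingers passed it by. I'll check where the fingertips really are in the scene camera against the reported TCP.

```bash
python3 - <<'E'
from h import *
im=vision.get_image("scene"); p,r,s=tool(); print(p,s["grip_width"])
M=r.as_matrix(); qs=pix(im,[p,p-M[:,2]*.0-[0,0,-.04],p+[0,0,.08]]); print(qs.round())
a=im["color"].copy()
x,y=qs[0].astype(int); c=cv2.resize(a[y-80:y+50,x-65:x+65],None,fx=4.6,fy=4.6,interpolation=cv2.INTER_CUBIC)
for q in qs: cv2.drawMarker(c,tuple(int(v) for v in ((q-[x-65,y-80])*4.6)),(0,0,255),cv2.MARKER_CROSS,14,1)
cv2.imwrite("pics/s5.png",c)
E
```

```text
[ 0.60118095 -0.04397275  0.14813133] 0.0032041123440315253
[[256. 219.]
 [254. 203.]
 [252. 186.]]
```

View pics/s5.png

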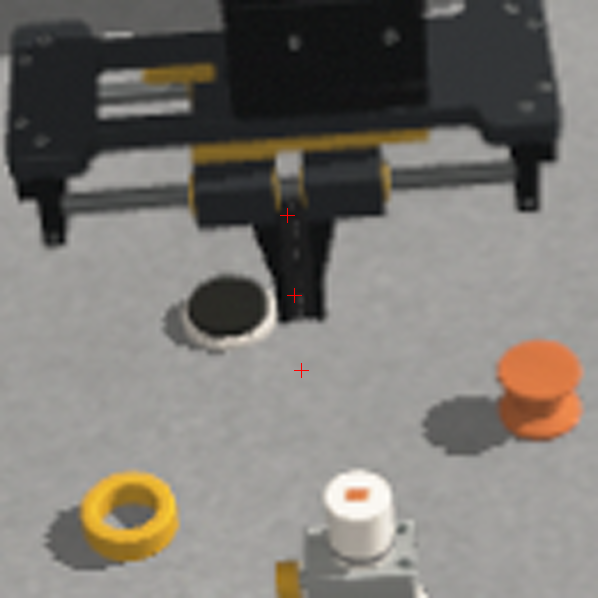

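The fingertips at crop (302,318) sit about 30 mm above the reported TCP mark at (301,370). So the reported TCP lies below the real finger ends, and the close passed over the mount. I'll get the exact offset by touching the shut fingers on clear table.

{"method": "jog_arm", "body": {"increments": [{"tx":-25,"ty":0,"tz":0,"wx":0,"wy":0,"wz":0,"gripper":0},{"tx":-50,"ty":0,"tz":20,"wx":0,"wy":0,"wz":0,"gripper":0},{"tx":-50,"ty":0,"tz":55,"wx":0,"wy":0,"wz":0,"gripper":0},{"tx":-50,"ty":0,"tz":90,"wx":0,"wy":0,"wz":0,"gripper":0},{"tx":-50,"ty":0,"tz":105,"wx":0,"wy":0,"wz":0,"gripper":0}]}}

```text
time: 6.23
position: [0.5555, -0.0619, 0.039]
tool_rot: [-3.061, -0.7, 0.007]
ft_force: [-1.4, 0.2, -0.6]
grip_width: 0.006
grip_force: 0.0
```

{"method": "jog_arm", "body": {"increments": [{"tx":0,"ty":0,"tz":10,"wx":0,"wy":0,"wz":0,"gripper":0},{"tx":0,"ty":0,"tz":20,"wx":0,"wy":0,"wz":0,"gripper":0},{"tx":0,"ty":0,"tz":28,"wx":0,"wy":0,"wz":0,"gripper":0},{"tx":0,"ty":0,"tz":34,"wx":0,"wy":0,"wz":0,"gripper":0},{"tx":0,"ty":0,"tz":34,"wx":0,"wy":0,"wz":0,"gripper":0}]}}

```text
time: 6.65
position: [0.5583, -0.0612, 0.0076]
tool_rot: [-3.062, -0.702, 0.001]
ft_force: [-0.4, 0.3, -0.7]
grip_width: 0.008
grip_force: 0.0
```

{"method": "jog_arm", "body": {"increments": [{"tx":0,"ty":0,"tz":2,"wx":0,"wy":0,"wz":0,"gripper":0},{"tx":0,"ty":0,"tz":4,"wx":0,"wy":0,"wz":0,"gripper":0},{"tx":0,"ty":0,"tz":7,"wx":0,"wy":0,"wz":0,"gripper":0},{"tx":0,"ty":0,"tz":7,"wx":0,"wy":0,"wz":0,"gripper":0},{"tx":0,"ty":0,"tz":7,"wx":0,"wy":0,"wz":0,"gripper":0}]}}

```text
time: 7.07
position: [0.5585, -0.0613, 0.0012]
tool_rot: [3.062, 0.702, -0.0]
ft_force: [-0.3, 0.5, 0.4]
grip_width: 0.006
grip_force: 0.0
```

{"method": "jog_arm", "body": {"increments": [{"tx":0,"ty":0,"tz":2,"wx":0,"wy":0,"wz":0,"gripper":0},{"tx":0,"ty":0,"tz":4,"wx":0,"wy":0,"wz":0,"gripper":0},{"tx":0,"ty":0,"tz":6,"wx":0,"wy":0,"wz":0,"gripper":0},{"tx":0,"ty":0,"tz":6,"wx":0,"wy":0,"wz":0,"gripper":0},{"tx":0,"ty":0,"tz":6,"wx":0,"wy":0,"wz":0,"gripper":0}]}}

```text
time: 7.48
position: [0.5583, -0.0613, -0.0051]
tool_rot: [-3.062, -0.702, 0.001]
ft_force: [-0.3, -0.3, 0.3]
grip_width: 0.007
grip_force: 0.0
```

No contact at z = -5 mm, so the offset is real.

{"method": "jog_arm", "body": {"increments": [{"tx":0,"ty":0,"tz":4,"wx":0,"wy":0,"wz":0,"gripper":0},{"tx":0,"ty":0,"tz":8,"wx":0,"wy":0,"wz":0,"gripper":0},{"tx":0,"ty":0,"tz":12,"wx":0,"wy":0,"wz":0,"gripper":0},{"tx":0,"ty":0,"tz":14,"wx":0,"wy":0,"wz":0,"gripper":0},{"tx":0,"ty":0,"tz":14,"wx":0,"wy":0,"wz":0,"gripper":0}]}}

```text
time: 7.9
position: [0.5578, -0.0613, -0.0197]
tool_rot: [-3.062, -0.702, 0.002]
ft_force: [0.1, 0.3, 0.2]
grip_width: 0.002
grip_force: 0.0
```

{"method": "jog_arm", "body": {"increments": [{"tx":0,"ty":0,"tz":1,"wx":0,"wy":0,"wz":0,"gripper":0},{"tx":0,"ty":0,"tz":2,"wx":0,"wy":0,"wz":0,"gripper":0},{"tx":0,"ty":0,"tz":3,"wx":0,"wy":0,"wz":0,"gripper":0},{"tx":0,"ty":0,"tz":3,"wx":0,"wy":0,"wz":0,"gripper":0},{"tx":0,"ty":0,"tz":3,"wx":0,"wy":0,"wz":0,"gripper":0}]}}

```text
time: 8.32
position: [0.5585, -0.0613, -0.0218]
tool_rot: [3.062, 0.702, 0.0]
ft_force: [0.0, -0.2, 0.6]
grip_width: 0.007
grip_force: 0.0
```

{"method": "jog_arm", "body": {"increments": [{"tx":0,"ty":0,"tz":1,"wx":0,"wy":0,"wz":0,"gripper":0},{"tx":0,"ty":0,"tz":2,"wx":0,"wy":0,"wz":0,"gripper":0},{"tx":0,"ty":0,"tz":3,"wx":0,"wy":0,"wz":0,"gripper":0},{"tx":0,"ty":0,"tz":3,"wx":0,"wy":0,"wz":0,"gripper":0},{"tx":0,"ty":0,"tz":3,"wx":0,"wy":0,"wz":0,"gripper":0}]}}

```text
time: 8.73
position: [0.5584, -0.0613, -0.025]
tool_rot: [3.062, 0.702, -0.0]
ft_force: [-0.4, -0.2, -0.1]
grip_width: 0.005
grip_force: 0.0
```

{"method": "jog_arm", "body": {"increments": [{"tx":0,"ty":0,"tz":1,"wx":0,"wy":0,"wz":0,"gripper":0},{"tx":0,"ty":0,"tz":2,"wx":0,"wy":0,"wz":0,"gripper":0},{"tx":0,"ty":0,"tz":2,"wx":0,"wy":0,"wz":0,"gripper":0},{"tx":0,"ty":0,"tz":2,"wx":0,"wy":0,"wz":0,"gripper":0},{"tx":0,"ty":0,"tz":2,"wx":0,"wy":0,"wz":0,"gripper":0}]}}

```text
time: 9.15
position: [0.5585, -0.0614, -0.0269]
tool_rot: [3.062, 0.702, 0.0]
ft_force: [-0.2, 0.3, 0.3]
grip_width: 0.007
grip_force: 0.0
```

{"method": "jog_arm", "body": {"increments": [{"tx":0,"ty":0,"tz":1,"wx":0,"wy":0,"wz":0,"gripper":0},{"tx":0,"ty":0,"tz":2,"wx":0,"wy":0,"wz":0,"gripper":0},{"tx":0,"ty":0,"tz":2,"wx":0,"wy":0,"wz":0,"gripper":0},{"tx":0,"ty":0,"tz":2,"wx":0,"wy":0,"wz":0,"gripper":0},{"tx":0,"ty":0,"tz":2,"wx":0,"wy":0,"wz":0,"gripper":0}]}}

```text
time: 9.57
position: [0.5585, -0.0613, -0.0289]
tool_rot: [3.062, 0.702, -0.0]
ft_force: [-0.8, -0.6, 0.5]
grip_width: 0.004
grip_force: 0.0
```

{"method": "jog_arm", "body": {"increments": [{"tx":0,"ty":0,"tz":1,"wx":0,"wy":0,"wz":0,"gripper":0},{"tx":0,"ty":0,"tz":2,"wx":0,"wy":0,"wz":0,"gripper":0},{"tx":0,"ty":0,"tz":2,"wx":0,"wy":0,"wz":0,"gripper":0},{"tx":0,"ty":0,"tz":2,"wx":0,"wy":0,"wz":0,"gripper":0},{"tx":0,"ty":0,"tz":2,"wx":0,"wy":0,"wz":0,"gripper":0}]}}

```text
time: 9.98
position: [0.5585, -0.0614, -0.0309]
tool_rot: [3.062, 0.702, -0.0]
ft_force: [0.5, 0.5, 0.8]
grip_width: 0.006
grip_force: 0.0
```

{"method": "jog_arm", "body": {"increments": [{"tx":0,"ty":0,"tz":1,"wx":0,"wy":0,"wz":0,"gripper":0},{"tx":0,"ty":0,"tz":2,"wx":0,"wy":0,"wz":0,"gripper":0},{"tx":0,"ty":0,"tz":2,"wx":0,"wy":0,"wz":0,"gripper":0},{"tx":0,"ty":0,"tz":2,"wx":0,"wy":0,"wz":0,"gripper":0},{"tx":0,"ty":0,"tz":2,"wx":0,"wy":0,"wz":0,"gripper":0}]}}

```text
time: 10.4
position: [0.5585, -0.0613, -0.0329]
tool_rot: [3.062, 0.702, -0.0]
ft_force: [-0.5, -0.7, -0.4]
grip_width: 0.005
grip_force: 0.0
```

{"method": "jog_arm", "body": {"increments": [{"tx":0,"ty":0,"tz":1,"wx":0,"wy":0,"wz":0,"gripper":0},{"tx":0,"ty":0,"tz":2,"wx":0,"wy":0,"wz":0,"gripper":0},{"tx":0,"ty":0,"tz":2,"wx":0,"wy":0,"wz":0,"gripper":0},{"tx":0,"ty":0,"tz":2,"wx":0,"wy":0,"wz":0,"gripper":0},{"tx":0,"ty":0,"tz":2,"wx":0,"wy":0,"wz":0,"gripper":0}]}}

```text
time: 10.82
position: [0.5587, -0.0614, -0.0339]
tool_rot: [3.062, 0.702, 0.0]
ft_force: [-2.2, -0.2, 6.4]
grip_width: 0.006
grip_force: 3.3
```

```bash
python3 - <<'E'
from h import *
im=vision.get_image("scene"); p,r,s=tool(); print(p,s["ft_force"])
qs=pix(im,[p,p+[0,0,.04],p+[0,0,.08]]); print(qs.round())
a=im["color"]; x,y=qs[1].astype(int); c=cv2.resize(a[y-40:y+40,x-50:x+50],None,fx=5,fy=5,interpolation=cv2.INTER_CUBIC)
for q in qs: cv2.drawMarker(c,tuple(int(v) for v in ((q-[x-50,y-40])*5)),(0,0,255),cv2.MARKER_CROSS,14,1)
w=vision.get_image("wrist")["color"]; w=w[180:380,200:450]
cv2.imwrite("pics/s6.png",cv2.copyMakeBorder(np.vstack([c[:, :500],cv2.resize(w,(500,190))[:, :]]),0,0,0,0,0))
E
```

```text
[ 0.55868624 -0.06135313 -0.03393624] [-2.2510448  -0.47899619  6.08664237]
[[262. 266.]
 [261. 253.]
 [260. 240.]]
```

View pics/s6.png

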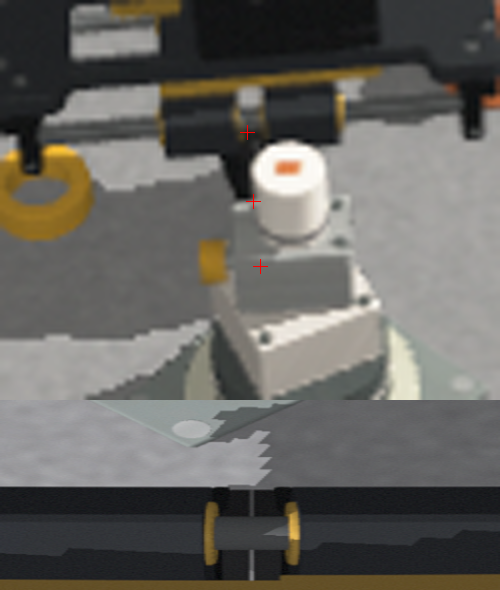

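Touch at reported z = -33.7 mm, so the real finger ends are 33.5 mm above the reported TCP. The picture agrees laterally to within about 2 mm. I'll add that offset to my helper and go back over the stack with the gripper opening.

{"method": "jog_arm", "body": {"increments": [{"tx":0,"ty":0,"tz":-30,"wx":0,"wy":0,"wz":0,"gripper":0},{"tx":0,"ty":0,"tz":-65,"wx":0,"wy":0,"wz":0,"gripper":0.7},{"tx":0,"ty":0,"tz":-105,"wx":0,"wy":0,"wz":0,"gripper":0.7},{"tx":0,"ty":0,"tz":-145,"wx":0,"wy":0,"wz":0,"gripper":0.7},{"tx":0,"ty":0,"tz":-165,"wx":0,"wy":0,"wz":0,"gripper":0.7}]}}

```text
time: 11.33
position: [0.561, -0.0613, 0.1354]
tool_rot: [3.059, 0.702, 0.01]
ft_force: [0.6, -0.1, 0.7]
grip_width: 0.227
grip_force: 0.0
```

{"method": "jog_arm", "body": {"increments": [{"tx":30,"ty":-4,"tz":0,"wx":0,"wy":0,"wz":0,"gripper":0.7},{"tx":60,"ty":-7,"tz":0,"wx":0,"wy":0,"wz":0,"gripper":0.7},{"tx":90,"ty":-11,"tz":0,"wx":0,"wy":0,"wz":0,"gripper":0.7},{"tx":100,"ty":-12,"tz":0,"wx":0,"wy":0,"wz":0,"gripper":0.7},{"tx":100,"ty":-12,"tz":0,"wx":0,"wy":0,"wz":0,"gripper":0.7}]}}

```text
time: 11.75
position: [0.6445, -0.004, 0.1295]
tool_rot: [-3.059, -0.707, -0.001]
ft_force: [0.1, 0.3, 0.2]
grip_width: 0.603
grip_force: 0.0
```

{"method": "jog_arm", "body": {"increments": [{"tx":0,"ty":0,"tz":0,"wx":0,"wy":0,"wz":0,"gripper":0.7},{"tx":0,"ty":0,"tz":5,"wx":0,"wy":0,"wz":0,"gripper":0.7},{"tx":0,"ty":0,"tz":5,"wx":0,"wy":0,"wz":0,"gripper":0.7},{"tx":0,"ty":0,"tz":5,"wx":0,"wy":0,"wz":0,"gripper":0.7},{"tx":0,"ty":0,"tz":5,"wx":0,"wy":0,"wz":0,"gripper":0.7}]}}

```text
time: 12.17
position: [0.6427, -0.008, 0.1252]
tool_rot: [3.062, 0.7, -0.001]
ft_force: [0.6, -0.5, -1.0]
grip_width: 0.698
grip_force: 0.0
```

```bash
sed -i 's/sh=M.T@((np.array(P)-p)\*1000)/sh=M.T@((np.array(P)-[0,0,.0335]-p)*1000)/' h.py; python3 - <<'E'
from h import *
print(go((.6435,-.007,.108)))
E
```

```text
['shift', [1.2, -0.5, 50.7], 'ypsi', -1.121, 'j7', -1.29]
```

Descend and grip.

{"method": "jog_arm", "body": {"increments": [{"tx":1,"ty":-0.5,"tz":15,"wx":0,"wy":0,"wz":0,"gripper":0.7},{"tx":1,"ty":-0.5,"tz":30,"wx":0,"wy":0,"wz":0,"gripper":0.7},{"tx":1,"ty":-0.5,"tz":42,"wx":0,"wy":0,"wz":0,"gripper":0.7},{"tx":1,"ty":-0.5,"tz":50.5,"wx":0,"wy":0,"wz":0,"gripper":0.7},{"tx":1,"ty":-0.5,"tz":50.5,"wx":0,"wy":0,"wz":0,"gripper":0.7}], "grip_force": 12}}

```text
time: 12.58
position: [0.6423, -0.0066, 0.0724]
tool_rot: [-3.062, -0.701, 0.006]
ft_force: [0.2, -0.3, -0.4]
grip_width: 0.698
grip_force: 0.0
```

{"method": "jog_arm", "body": {"increments": [{"tx":0,"ty":0,"tz":0,"wx":0,"wy":0,"wz":0,"gripper":0.1},{"tx":0,"ty":0,"tz":0,"wx":0,"wy":0,"wz":0,"gripper":0.1},{"tx":0,"ty":0,"tz":0,"wx":0,"wy":0,"wz":0,"gripper":0.1},{"tx":0,"ty":0,"tz":0,"wx":0,"wy":0,"wz":0,"gripper":0.1},{"tx":0,"ty":0,"tz":0,"wx":0,"wy":0,"wz":0,"gripper":0.1}]}}

```text
time: 13.0
position: [0.6444, -0.0061, 0.0753]
tool_rot: [3.062, 0.702, 0.002]
ft_force: [-0.5, -0.3, -0.1]
grip_width: 0.406
grip_force: 0.0
```

{"method": "jog_arm", "body": {"increments": [{"tx":0,"ty":0,"tz":0,"wx":0,"wy":0,"wz":0,"gripper":0.1},{"tx":0,"ty":0,"tz":0,"wx":0,"wy":0,"wz":0,"gripper":0.1},{"tx":0,"ty":0,"tz":0,"wx":0,"wy":0,"wz":0,"gripper":0.1},{"tx":0,"ty":0,"tz":0,"wx":0,"wy":0,"wz":0,"gripper":0.1},{"tx":0,"ty":0,"tz":0,"wx":0,"wy":0,"wz":0,"gripper":0.1}]}}

```text
time: 13.42
position: [0.6441, -0.0061, 0.0749]
tool_rot: [3.062, 0.702, 0.001]
ft_force: [-0.5, 0.4, 1.2]
grip_width: 0.283
grip_force: 12.0
```

Gripped at 24.6 mm. Lift and carry it to the small round pad.

{"method": "jog_arm", "body": {"increments": [{"tx":0,"ty":0,"tz":-8,"wx":0,"wy":0,"wz":0,"gripper":0.1},{"tx":0,"ty":0,"tz":-20,"wx":0,"wy":0,"wz":0,"gripper":0.1},{"tx":-10,"ty":2,"tz":-30,"wx":0,"wy":0,"wz":0,"gripper":0.1},{"tx":-35,"ty":8,"tz":-30,"wx":0,"wy":0,"wz":0,"gripper":0.1},{"tx":-65,"ty":15,"tz":-30,"wx":0,"wy":0,"wz":0,"gripper":0.1}]}}

```text
time: 13.83
position: [0.5929, -0.0466, 0.1067]
tool_rot: [-3.061, -0.707, -0.006]
ft_force: [-0.2, -0.6, 0.0]
grip_width: 0.285
grip_force: 12.0
```

{"method": "jog_arm", "body": {"increments": [{"tx":-35,"ty":8,"tz":0,"wx":0,"wy":0,"wz":0,"gripper":0.1},{"tx":-70,"ty":16,"tz":10,"wx":0,"wy":0,"wz":0,"gripper":0.1},{"tx":-105,"ty":24,"tz":25,"wx":0,"wy":0,"wz":0,"gripper":0.1},{"tx":-140,"ty":32,"tz":40,"wx":0,"wy":0,"wz":0,"gripper":0.1},{"tx":-165,"ty":38,"tz":50,"wx":0,"wy":0,"wz":0,"gripper":0.1}]}}

```text
time: 14.25
position: [0.4565, -0.1566, 0.0546]
tool_rot: [3.062, 0.698, -0.002]
ft_force: [-0.3, -0.6, -0.7]
grip_width: 0.279
grip_force: 12.0
```

{"method": "jog_arm", "body": {"increments": [{"tx":-10,"ty":2,"tz":10,"wx":0,"wy":0,"wz":0,"gripper":0.1},{"tx":-10,"ty":2,"tz":20,"wx":0,"wy":0,"wz":0,"gripper":0.1},{"tx":-10,"ty":2,"tz":30,"wx":0,"wy":0,"wz":0,"gripper":0.1},{"tx":-10,"ty":2,"tz":40,"wx":0,"wy":0,"wz":0,"gripper":0.1},{"tx":-10,"ty":2,"tz":40,"wx":0,"wy":0,"wz":0,"gripper":0.1}]}}

```text
time: 14.67
position: [0.4519, -0.1581, 0.0129]
tool_rot: [-3.059, -0.706, 0.002]
ft_force: [-0.8, 0.1, -1.2]
grip_width: 0.283
grip_force: 12.0
```

{"method": "jog_arm", "body": {"increments": [{"tx":0,"ty":0,"tz":4,"wx":0,"wy":0,"wz":0,"gripper":0.1},{"tx":0,"ty":0,"tz":8,"wx":0,"wy":0,"wz":0,"gripper":0.1},{"tx":0,"ty":0,"tz":10,"wx":0,"wy":0,"wz":0,"gripper":0.1},{"tx":0,"ty":0,"tz":10,"wx":0,"wy":0,"wz":0,"gripper":0.1},{"tx":0,"ty":0,"tz":10,"wx":0,"wy":0,"wz":0,"gripper":0.1}]}}

```text
time: 15.08
position: [0.4521, -0.16, 0.0047]
tool_rot: [3.062, 0.703, 0.0]
ft_force: [0.5, 0.8, -0.2]
grip_width: 0.28
grip_force: 12.0
```

```bash
python3 - <<'E'
from h import *
print(go((.452,-.160,.0145)))
im=vision.get_image("scene"); P=(.452,-.16,.025); q=pix(im,[P])[0]; print(q)
x,y=q.astype(int); cv2.imwrite("pics/s7.png",cv2.resize(im["color"][y-60:y+30,x-50:x+50],None,fx=5,fy=5,interpolation=cv2.INTER_CUBIC))
E
```

```text
['shift', [-0.1, -0.1, 23.7], 'ypsi', -1.12, 'j7', -0.91]
[237.09814594 200.12840768]
```

{"method": "jog_arm", "body": {"increments": [{"tx":0,"ty":0,"tz":8,"wx":0,"wy":0,"wz":0,"gripper":0.1},{"tx":0,"ty":0,"tz":16,"wx":0,"wy":0,"wz":0,"gripper":0.1},{"tx":0,"ty":0,"tz":20,"wx":0,"wy":0,"wz":0,"gripper":0.1},{"tx":0,"ty":0,"tz":22.5,"wx":0,"wy":0,"wz":0,"gripper":0.1},{"tx":0,"ty":0,"tz":22.5,"wx":0,"wy":0,"wz":0,"gripper":0.1}]}}

```text
time: 15.55
position: [0.4513, -0.1599, -0.0187]
tool_rot: [-3.061, -0.702, 0.002]
ft_force: [-0.2, 0.7, 0.4]
grip_width: 0.281
grip_force: 12.0
```

{"method": "jog_arm", "body": {"increments": [{"tx":0,"ty":0,"tz":0.5,"wx":0,"wy":0,"wz":0,"gripper":0.1},{"tx":0,"ty":0,"tz":1,"wx":0,"wy":0,"wz":0,"gripper":0.1},{"tx":0,"ty":0,"tz":1,"wx":0,"wy":0,"wz":0,"gripper":0.1},{"tx":0,"ty":0,"tz":1,"wx":0,"wy":0,"wz":0,"gripper":0.1},{"tx":0,"ty":0,"tz":1,"wx":0,"wy":0,"wz":0,"gripper":0.1}]}}

```text
time: 15.97
position: [0.452, -0.1602, -0.0187]
tool_rot: [3.062, 0.702, 0.0]
ft_force: [0.2, 0.2, -0.9]
grip_width: 0.281
grip_force: 12.0
```

{"method": "jog_arm", "body": {"increments": [{"tx":0,"ty":0,"tz":0.5,"wx":0,"wy":0,"wz":0,"gripper":0.1},{"tx":0,"ty":0,"tz":1,"wx":0,"wy":0,"wz":0,"gripper":0.1},{"tx":0,"ty":0,"tz":1,"wx":0,"wy":0,"wz":0,"gripper":0.1},{"tx":0,"ty":0,"tz":1,"wx":0,"wy":0,"wz":0,"gripper":0.1},{"tx":0,"ty":0,"tz":1,"wx":0,"wy":0,"wz":0,"gripper":0.1}]}}

```text
time: 16.38
position: [0.4521, -0.1603, -0.0192]
tool_rot: [3.062, 0.702, 0.0]
ft_force: [-1.2, 0.6, 4.5]
grip_width: 0.283
grip_force: 12.0
```

Touchdown at the predicted height. Release, lift, and move to view the clamp while turning the tool a quarter turn.

{"method": "jog_arm", "body": {"increments": [{"tx":0,"ty":0,"tz":-0.7,"wx":0,"wy":0,"wz":0,"gripper":0.1},{"tx":0,"ty":0,"tz":-0.7,"wx":0,"wy":0,"wz":0,"gripper":0.55},{"tx":0,"ty":0,"tz":-0.7,"wx":0,"wy":0,"wz":0,"gripper":0.55},{"tx":0,"ty":0,"tz":-0.7,"wx":0,"wy":0,"wz":0,"gripper":0.55},{"tx":0,"ty":0,"tz":-0.7,"wx":0,"wy":0,"wz":0,"gripper":0.55}]}}

```text
time: 16.8
position: [0.4518, -0.1601, -0.0193]
tool_rot: [-3.062, -0.702, 0.0]
ft_force: [0.6, -0.2, -0.1]
grip_width: 0.493
grip_force: 0.0
```

{"method": "jog_arm", "body": {"increments": [{"tx":0,"ty":0,"tz":-15,"wx":0,"wy":0,"wz":0,"gripper":0.6},{"tx":0,"ty":0,"tz":-40,"wx":0,"wy":0,"wz":0,"gripper":0.6},{"tx":0,"ty":0,"tz":-80,"wx":0,"wy":0,"wz":0,"gripper":0.6},{"tx":20,"ty":0,"tz":-115,"wx":0,"wy":0,"wz":0,"gripper":0.6},{"tx":45,"ty":0,"tz":-145,"wx":0,"wy":0,"wz":-0.12,"gripper":0.6}]}}

```text
time: 17.22
position: [0.492, -0.142, 0.1283]
tool_rot: [3.014, 0.88, 0.0]
ft_force: [1.9, 0.7, -0.3]
grip_width: 0.597
grip_force: 0.0
```

{"method": "jog_arm", "body": {"increments": [{"tx":35,"ty":4,"tz":-20,"wx":0,"wy":0,"wz":-0.12,"gripper":0.6},{"tx":70,"ty":8,"tz":-40,"wx":0,"wy":0,"wz":-0.24,"gripper":0.6},{"tx":105,"ty":11,"tz":-40,"wx":0,"wy":0,"wz":-0.36,"gripper":0.6},{"tx":140,"ty":15,"tz":-40,"wx":0,"wy":0,"wz":-0.48,"gripper":0.6},{"tx":175,"ty":19,"tz":-40,"wx":0,"wy":0,"wz":-0.6,"gripper":0.6}]}}

```text
time: 17.63
position: [0.6515, -0.0615, 0.1662]
tool_rot: [2.613, 1.742, 0.001]
ft_force: [1.0, 0.4, -0.4]
grip_width: 0.599
grip_force: 0.0
```

{"method": "jog_arm", "body": {"increments": [{"tx":0,"ty":0,"tz":0,"wx":0,"wy":0,"wz":-0.12,"gripper":0.6},{"tx":0,"ty":0,"tz":0,"wx":0,"wy":0,"wz":-0.24,"gripper":0.6},{"tx":0,"ty":0,"tz":0,"wx":0,"wy":0,"wz":-0.36,"gripper":0.6},{"tx":0,"ty":0,"tz":0,"wx":0,"wy":0,"wz":-0.48,"gripper":0.6},{"tx":0,"ty":0,"tz":0,"wx":0,"wy":0,"wz":-0.6,"gripper":0.6}]}}

```text
time: 18.05
position: [0.6498, -0.0619, 0.1653]
tool_rot: [-1.981, -2.438, 0.0]
ft_force: [0.8, 0.1, 0.4]
grip_width: 0.598
grip_force: 0.0
```

{"method": "jog_arm", "body": {"increments": [{"tx":0,"ty":0,"tz":0,"wx":0,"wy":0,"wz":-0.12,"gripper":0.6},{"tx":0,"ty":0,"tz":0,"wx":0,"wy":0,"wz":-0.25,"gripper":0.6},{"tx":0,"ty":0,"tz":0,"wx":0,"wy":0,"wz":-0.25,"gripper":0.6},{"tx":0,"ty":0,"tz":0,"wx":0,"wy":0,"wz":-0.25,"gripper":0.6},{"tx":0,"ty":0,"tz":0,"wx":0,"wy":0,"wz":-0.25,"gripper":0.6}]}}

```text
time: 18.47
position: [0.6498, -0.0621, 0.1656]
tool_rot: [-1.674, -2.658, 0.0]
ft_force: [-0.8, 0.5, -0.5]
grip_width: 0.598
grip_force: 0.0
```

```bash
python3 - <<'E'
from h import *
im=vision.get_image("wrist"); np.savez("w8.npz",**{k:np.array(v) for k,v in im.items()})
print(tool()[0],go((.645,-.007,.078)))
q=pix(im,[(.6445,-.0075,.104)])[0]; print(q)
x,y=q.astype(int); x0,y0=max(x-65,0),max(y-65,0); print(x0,y0)
w=cv2.resize(im["color"][y0:y0+130,x0:x0+130],None,fx=4.6,fy=4.6,interpolation=cv2.INTER_CUBIC)
cv2.imwrite("pics/w8.png",w)
# small pad check in scene
sc=vision.get_image("scene"); a=sc["color"][170:230,200:280]; cv2.imwrite("pics/s8.png",cv2.resize(a,None,fx=6,fy=6,interpolation=cv2.INTER_CUBIC))
for c in ["scene"]: print([(round(d["conf"],2),np.round(d["bbox"],1).tolist()) for d in vision.spot_in(c,"mount_mid")], pix(sc,[(.452,-.16,.025)]))
E
```

```text
[ 0.64986931 -0.06205273  0.16571119] ['shift', [51.7, 19.5, 121.2], 'ypsi', 0.447, 'j7', 0.3]
[351.53514066 165.58975805]
286 100
[(0.66, [314.5, 297.1, 337.3, 328.1]), (0.53, [252.1, 269.7, 290.6, 289.2])] [[237.09814594 200.12840768]]
```

View pics/w8.png

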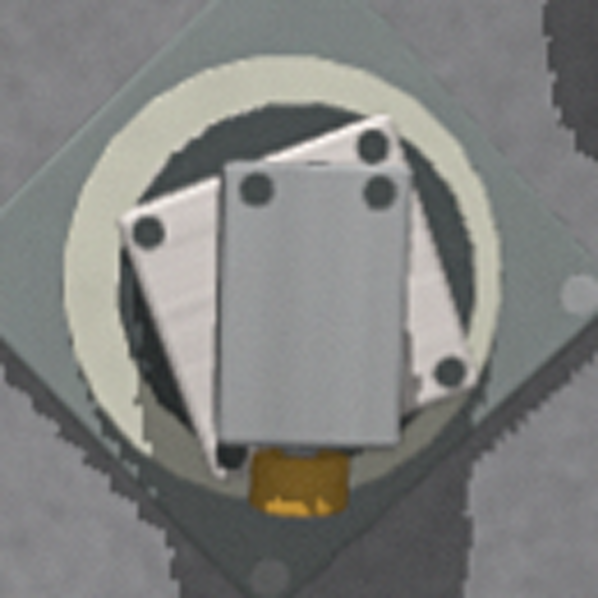

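The crop shows the bare clamp top with corners at crop (225,165), (410,165), (400,440) and (220,440), and the screw at the bottom. The block corners are at (120,215), (387,115), (475,380) and (222,475). I'll turn these into positions and check that the parked mount is standing.

```bash
python3 - <<'E'
from h import *
im=dict(np.load("w8.npz"))
def q(c,z):
    w=world(im,np.float64(c)/4.6+[286,100],z)[:,:2]*1000; r=cv2.minAreaRect(np.float32(w))
    e=w[3]-w[0]; f=w[1]-w[0]; print(w.mean(0).round(1),np.round(r[1],1),"az edge03",np.arctan2(e[1],e[0]).round(3),"az edge01",np.arctan2(f[1],f[0]).round(3)); return w.mean(0)/1000
c=q([(223,165),(410,165),(402,441),(219,441)],.104)
b=q([(120,215),(387,115),(475,380),(222,475)],.074)
print(go((c[0],c[1],.078)))
sc=cv2.imread("pics/s8.png")
S=vision.get_image("scene"); x,y=237,200; a=S["color"][y-25:y+25,x-30:x+30]; m=(a.min(2)>190)
n,l,st,ce=cv2.connectedComponentsWithStats(m.astype(np.uint8)); print([(st[i].tolist(),(ce[i]+[x-30,y-25]).round(1).tolist()) for i in range(1,n) if st[i,4]>25])
print(pix(S,[(.452,-.16,.04),(.452,-.16,.01)]).round(1))
E
```

```text
[646.4  -7.2] [27.7 40.5] az edge03 -1.134 az edge01 0.449
[646.8  -7.8] [46.1 46.2] az edge03 -0.75 az edge01 0.798
['shift', [50.9, 20.6, 121.3], 'ypsi', 0.449, 'j7', 0.3]
[]
[[236.5 195. ]
 [237.7 205.2]]
```

{"method": "jog_arm", "body": {"increments": [{"tx":30,"ty":12,"tz":0,"wx":0,"wy":0,"wz":0,"gripper":0.6},{"tx":51,"ty":20.5,"tz":10,"wx":0,"wy":0,"wz":0,"gripper":0.6},{"tx":51,"ty":20.5,"tz":40,"wx":0,"wy":0,"wz":0,"gripper":0.6},{"tx":51,"ty":20.5,"tz":70,"wx":0,"wy":0,"wz":0,"gripper":0.6},{"tx":51,"ty":20.5,"tz":80,"wx":0,"wy":0,"wz":0,"gripper":0.6}], "grip_force": 30}}

```text
time: 19.08
position: [0.6434, -0.007, 0.0817]
tool_rot: [-1.667, -2.657, 0.006]
ft_force: [-1.0, -0.3, -0.6]
grip_width: 0.597
grip_force: 0.0
```

{"method": "jog_arm", "body": {"increments": [{"tx":0,"ty":0,"tz":8,"wx":0,"wy":0,"wz":0,"gripper":0.6},{"tx":0,"ty":0,"tz":16,"wx":0,"wy":0,"wz":0,"gripper":0.6},{"tx":0,"ty":0,"tz":20,"wx":0,"wy":0,"wz":0,"gripper":0.6},{"tx":0,"ty":0,"tz":20,"wx":0,"wy":0,"wz":0,"gripper":0.6},{"tx":0,"ty":0,"tz":20,"wx":0,"wy":0,"wz":0,"gripper":0.6}]}}

```text
time: 19.5
position: [0.6469, -0.0073, 0.0668]
tool_rot: [1.67, 2.66, 0.001]
ft_force: [-0.4, -0.4, -0.2]
grip_width: 0.599
grip_force: 0.0
```

```bash
python3 - <<'E'
from h import *
print(go((.6464,-.0072,.078),.444))
E
```

```text
['shift', [0.3, -0.5, 22.3], 'wz', 0.006, 'ypsi', 0.45, 'j7', 0.18]
```

{"method": "jog_arm", "body": {"increments": [{"tx":0,"ty":0,"tz":8,"wx":0,"wy":0,"wz":0,"gripper":0.6},{"tx":0,"ty":0,"tz":16,"wx":0,"wy":0,"wz":0,"gripper":0.6},{"tx":0,"ty":0,"tz":22,"wx":0,"wy":0,"wz":0,"gripper":0.6},{"tx":0,"ty":0,"tz":22,"wx":0,"wy":0,"wz":0,"gripper":0.6},{"tx":0,"ty":0,"tz":22,"wx":0,"wy":0,"wz":0,"gripper":0.2}]}}

```text
time: 19.92
position: [0.6456, -0.0072, 0.0431]
tool_rot: [-1.669, -2.66, 0.001]
ft_force: [0.3, 0.6, 1.2]
grip_width: 0.573
grip_force: 0.0
```

{"method": "jog_arm", "body": {"increments": [{"tx":0,"ty":0,"tz":0,"wx":0,"wy":0,"wz":0,"gripper":0.2},{"tx":0,"ty":0,"tz":0,"wx":0,"wy":0,"wz":0,"gripper":0.2},{"tx":0,"ty":0,"tz":0,"wx":0,"wy":0,"wz":0,"gripper":0.2},{"tx":0,"ty":0,"tz":0,"wx":0,"wy":0,"wz":0,"gripper":0.2},{"tx":0,"ty":0,"tz":0,"wx":0,"wy":0,"wz":0,"gripper":0.2}]}}

```text
time: 20.33
position: [0.6462, -0.0073, 0.0442]
tool_rot: [1.67, 2.661, -0.0]
ft_force: [-1.2, -0.3, 1.7]
grip_width: 0.319
grip_force: 30.0
```

{"method": "jog_arm", "body": {"increments": [{"tx":0,"ty":0,"tz":0,"wx":0,"wy":0,"wz":0,"gripper":0.1},{"tx":0,"ty":0,"tz":0,"wx":0,"wy":0,"wz":0,"gripper":0.1},{"tx":0,"ty":0,"tz":0,"wx":0,"wy":0,"wz":0,"gripper":0.1},{"tx":0,"ty":0,"tz":0,"wx":0,"wy":0,"wz":0,"gripper":0.1},{"tx":0,"ty":0,"tz":0,"wx":0,"wy":0,"wz":0,"gripper":0.1}]}}

```text
time: 20.75
position: [0.6463, -0.0073, 0.0442]
tool_rot: [1.67, 2.661, -0.0]
ft_force: [-1.8, -0.8, 3.7]
grip_width: 0.319
grip_force: 30.0
```

Clamp gripped at 27.8 mm. Lift and carry it to the oblong pad.

{"method": "jog_arm", "body": {"increments": [{"tx":0,"ty":0,"tz":-8,"wx":0,"wy":0,"wz":0,"gripper":0.1},{"tx":0,"ty":0,"tz":-20,"wx":0,"wy":0,"wz":0,"gripper":0.1},{"tx":0,"ty":0,"tz":-35,"wx":0,"wy":0,"wz":0,"gripper":0.1},{"tx":-15,"ty":-8,"tz":-35,"wx":0,"wy":0,"wz":0,"gripper":0.1},{"tx":-40,"ty":-22,"tz":-35,"wx":0,"wy":0,"wz":0,"gripper":0.1}]}}

```text
time: 21.17
position: [0.6456, -0.0472, 0.0821]
tool_rot: [1.658, 2.665, 0.008]
ft_force: [1.1, -0.6, -1.1]
grip_width: 0.322
grip_force: 30.0
```

{"method": "jog_arm", "body": {"increments": [{"tx":-30,"ty":-17,"tz":0,"wx":0,"wy":0,"wz":-0.1,"gripper":0.1},{"tx":-60,"ty":-34,"tz":0,"wx":0,"wy":0,"wz":-0.2,"gripper":0.1},{"tx":-90,"ty":-51,"tz":0,"wx":0,"wy":0,"wz":-0.3,"gripper":0.1},{"tx":-120,"ty":-68,"tz":0,"wx":0,"wy":0,"wz":-0.4,"gripper":0.1},{"tx":-145,"ty":-80,"tz":0,"wx":0,"wy":0,"wz":-0.5,"gripper":0.1}]}}

```text
time: 21.58
position: [0.6346, -0.222, 0.0804]
tool_rot: [0.955, 2.991, -0.003]
ft_force: [-0.5, -1.5, -2.9]
grip_width: 0.32
grip_force: 30.0
```

```bash
python3 - <<'E'
from h import *
print(go((.6263,-.311,.0537),1.331),tool()[0])
E
```

```text
['shift', [-44.7, -77.2, 60.4], 'wz', -0.379, 'ypsi', 0.952, 'j7', 0.99] [ 0.63455839 -0.22204475  0.08041883]
```

{"method": "jog_arm", "body": {"increments": [{"tx":-15,"ty":-26,"tz":0,"wx":0,"wy":0,"wz":-0.1,"gripper":0.1},{"tx":-30,"ty":-52,"tz":0,"wx":0,"wy":0,"wz":-0.2,"gripper":0.1},{"tx":-44,"ty":-76,"tz":10,"wx":0,"wy":0,"wz":-0.3,"gripper":0.1},{"tx":-44,"ty":-76,"tz":30,"wx":0,"wy":0,"wz":-0.38,"gripper":0.1},{"tx":-44,"ty":-76,"tz":50,"wx":0,"wy":0,"wz":-0.38,"gripper":0.1}]}}

```text
time: 22.0
position: [0.6267, -0.3102, 0.0302]
tool_rot: [0.381, 3.115, -0.003]
ft_force: [-0.7, 1.4, -2.3]
grip_width: 0.317
grip_force: 30.0
```

{"method": "jog_arm", "body": {"increments": [{"tx":0,"ty":0,"tz":0,"wx":0,"wy":0,"wz":0,"gripper":0.1},{"tx":0,"ty":0,"tz":10,"wx":0,"wy":0,"wz":0,"gripper":0.1},{"tx":0,"ty":0,"tz":20,"wx":0,"wy":0,"wz":0,"gripper":0.1},{"tx":0,"ty":0,"tz":20,"wx":0,"wy":0,"wz":0,"gripper":0.1},{"tx":0,"ty":0,"tz":20,"wx":0,"wy":0,"wz":0,"gripper":0.1}]}}

```text
time: 22.42
position: [0.6266, -0.305, 0.0091]
tool_rot: [-0.376, -3.119, 0.0]
ft_force: [0.0, -0.5, -2.0]
grip_width: 0.315
grip_force: 30.0
```

```bash
python3 - <<'E'
from h import *
print(go((.6263,-.311,.0137),1.331),tool()[0])
E
```

```text
['shift', [-1.2, -5.9, 28.9], 'wz', -0.0, 'ypsi', 1.331, 'j7', 1.43] [ 0.62655768 -0.30500912  0.00911507]
```

{"method": "jog_arm", "body": {"increments": [{"tx":-1,"ty":-6,"tz":6,"wx":0,"wy":0,"wz":0,"gripper":0.1},{"tx":-1,"ty":-6,"tz":14,"wx":0,"wy":0,"wz":0,"gripper":0.1},{"tx":-1,"ty":-6,"tz":22,"wx":0,"wy":0,"wz":0,"gripper":0.1},{"tx":-1,"ty":-6,"tz":27,"wx":0,"wy":0,"wz":0,"gripper":0.1},{"tx":-1,"ty":-6,"tz":27,"wx":0,"wy":0,"wz":0,"gripper":0.1}]}}

```text
time: 22.83
position: [0.6254, -0.3115, -0.0193]
tool_rot: [-0.377, -3.118, -0.001]
ft_force: [-0.3, 0.8, -2.0]
grip_width: 0.322
grip_force: 30.0
```

{"method": "jog_arm", "body": {"increments": [{"tx":0,"ty":0,"tz":0.5,"wx":0,"wy":0,"wz":0,"gripper":0.1},{"tx":0,"ty":0,"tz":1,"wx":0,"wy":0,"wz":0,"gripper":0.1},{"tx":0,"ty":0,"tz":1.5,"wx":0,"wy":0,"wz":0,"gripper":0.1},{"tx":0,"ty":0,"tz":1.5,"wx":0,"wy":0,"wz":0,"gripper":0.1},{"tx":0,"ty":0,"tz":1.5,"wx":0,"wy":0,"wz":0,"gripper":0.1}]}}

```text
time: 23.25
position: [0.626, -0.3115, -0.0196]
tool_rot: [0.377, 3.119, -0.0]
ft_force: [0.1, 0.1, -2.0]
grip_width: 0.316
grip_force: 30.0
```

{"method": "jog_arm", "body": {"increments": [{"tx":0,"ty":0,"tz":0.4,"wx":0,"wy":0,"wz":0,"gripper":0.1},{"tx":0,"ty":0,"tz":0.8,"wx":0,"wy":0,"wz":0,"gripper":0.1},{"tx":0,"ty":0,"tz":0.8,"wx":0,"wy":0,"wz":0,"gripper":0.1},{"tx":0,"ty":0,"tz":0.8,"wx":0,"wy":0,"wz":0,"gripper":0.1},{"tx":0,"ty":0,"tz":0.8,"wx":0,"wy":0,"wz":0,"gripper":0.1}]}}

```text
time: 23.67
position: [0.6261, -0.3116, -0.0199]
tool_rot: [0.377, 3.119, -0.0]
ft_force: [-1.0, 1.5, 3.4]
grip_width: 0.323
grip_force: 30.0
```

Touchdown. Release the clamp, rise and swing back to view the block.

{"method": "jog_arm", "body": {"increments": [{"tx":0,"ty":0,"tz":-0.7,"wx":0,"wy":0,"wz":0,"gripper":0.2},{"tx":0,"ty":0,"tz":-0.7,"wx":0,"wy":0,"wz":0,"gripper":0.6},{"tx":0,"ty":0,"tz":-0.7,"wx":0,"wy":0,"wz":0,"gripper":0.6},{"tx":0,"ty":0,"tz":-0.7,"wx":0,"wy":0,"wz":0,"gripper":0.6},{"tx":0,"ty":0,"tz":-0.7,"wx":0,"wy":0,"wz":0,"gripper":0.6}]}}

```text
time: 24.08
position: [0.626, -0.3116, -0.0198]
tool_rot: [0.377, 3.119, -0.0]
ft_force: [-0.0, 0.4, 0.4]
grip_width: 0.537
grip_force: 0.0
```

{"method": "jog_arm", "body": {"increments": [{"tx":0,"ty":0,"tz":-15,"wx":0,"wy":0,"wz":0,"gripper":0.75},{"tx":0,"ty":0,"tz":-40,"wx":0,"wy":0,"wz":0,"gripper":0.75},{"tx":0,"ty":0,"tz":-80,"wx":0,"wy":0,"wz":0,"gripper":0.75},{"tx":0,"ty":0,"tz":-115,"wx":0,"wy":0,"wz":0.1,"gripper":0.75},{"tx":0,"ty":0,"tz":-145,"wx":0,"wy":0,"wz":0.2,"gripper":0.75}]}}

```text
time: 24.5
position: [0.6268, -0.3114, 0.1293]
tool_rot: [0.693, 3.061, -0.0]
ft_force: [0.4, 0.3, -0.7]
grip_width: 0.743
grip_force: 0.0
```

```bash
python3 - <<'E'
from h import *
S=vision.get_image("scene")
print("bottle base",world(S,[(256,358)],0)[0].round(3),"jar",world(S,[(180,345)],0)[0].round(3),"instr corner base",world(S,[(290,415)],0)[0].round(3),"instr top edge @.08",world(S,[(318,345),(538,402)],.08).round(3).tolist())
print("cap @.12",world(S,[(250,318)],.12).round(3),"@.1",world(S,[(250,318)],.1).round(3))
x,y=237,200; a=S["color"]; c1=a[y-30:y+30,x-45:x+45]; c2=a[215:275,95:185]
cv2.imwrite("pics/s9.png",cv2.resize(np.hstack([c1,c2]),None,fx=4.4,fy=4.4,interpolation=cv2.INTER_CUBIC))
m=pix(S,[(.6263,-.311,.04),(.6263,-.311,.01)]); print(m.round())
for t in ["mount_mid","clamp_mid"]: print([(round(d["conf"],2),np.round(d["bbox"],1).tolist()) for d in vision.spot_in("scene",t)])
print(go((.616,-.04,.185),-.76))
E
```

```text
bottle base [0.782 0.023 0.   ] jar [ 0.805 -0.116  0.   ] instr corner base [0.865 0.118 0.   ] instr top edge @.08 [[0.769, 0.132, 0.08], [0.76, 0.491, 0.08]]
cap @.12 [[0.782 0.022 0.12 ]] @.1 [[0.77  0.015 0.1  ]]
[[133. 234.]
 [136. 244.]]
[(0.78, [315.5, 297.4, 335.4, 323.3]), (0.65, [232.1, 189.9, 244.8, 210.3])]
[(0.94, [120.2, 222.8, 149.6, 252.3])]
['shift', [127.0, 240.7, -22.1], 'wz', -1.251, 'ypsi', 1.131, 'j7', 1.3]
```

View pics/s9.png

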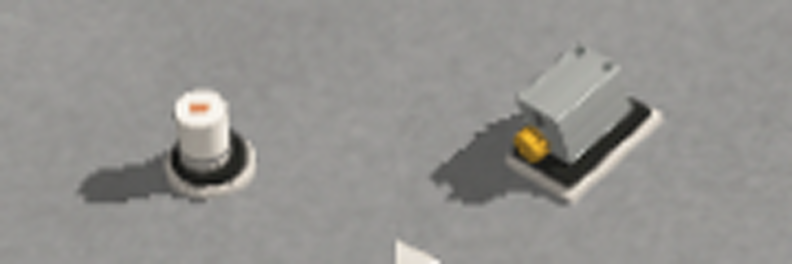

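The picture shows the mount upright on its pad at crop (203,130) and the clamp upright on its pad at (565,110). Both look slightly off-centre, away from this camera. I'll measure both from above with the wrist camera on the way.

```bash
python3 - <<'E'
from h import *
im=vision.get_image("wrist"); np.savez("wc.npz",**{k:np.array(v) for k,v in im.items()})
print(tool()[0],pix(im,[(.6263,-.311,.04)]), go((.452+.09,-.16-.045,.185)))
E
```

```text
[ 0.62687836 -0.31165679  0.12762546] [[325.46428184 225.46221778]] ['shift', [122.1, 60.4, -24.3], 'ypsi', 1.131, 'j7', 1.3]
```

{"method": "jog_arm", "body": {"increments": [{"tx":30,"ty":15,"tz":-20,"wx":0,"wy":0,"wz":0,"gripper":0.75},{"tx":60,"ty":30,"tz":-20,"wx":0,"wy":0,"wz":0,"gripper":0.75},{"tx":90,"ty":45,"tz":-20,"wx":0,"wy":0,"wz":0,"gripper":0.75},{"tx":120,"ty":60,"tz":-20,"wx":0,"wy":0,"wz":0,"gripper":0.75},{"tx":120,"ty":60,"tz":-20,"wx":0,"wy":0,"wz":0,"gripper":0.75}]}}

```text
time: 25.12
position: [0.5385, -0.199, 0.1435]
tool_rot: [-0.673, -3.061, -0.001]
ft_force: [1.6, 0.4, -0.7]
grip_width: 0.75
grip_force: 0.0
```

```bash
python3 - <<'E'
from h import *
im=vision.get_image("wrist"); np.savez("wm.npz",**{k:np.array(v) for k,v in im.items()})
q=pix(im,[(.452,-.16,.04),(.452,-.16,.01)]); print(q)
out=[]
for f,P in (("wc.npz",(.6263,-.311,.025)),("wm.npz",(.452,-.16,.025))):
    d=dict(np.load(f)); x,y=pix(d,[P])[0].astype(int); x0=min(max(x-45,0),550);y0=min(max(y-45,0),390); print(f,x0,y0)
    out.append(cv2.resize(d["color"][y0:y0+90,x0:x0+90],None,fx=4.4,fy=4.4,interpolation=cv2.INTER_CUBIC))
cv2.imwrite("pics/w10.png",np.hstack(out)); print(tool()[0],go((.616,-.04,.185),-.76))
E
```

```text
[[324.40560159 105.79496821]
 [324.55798937 109.39502586]]
wc.npz 280 176
wm.npz 279 62
[ 0.54042965 -0.20266153  0.14408941] ['shift', [0.2, 179.3, -7.7], 'wz', -1.246, 'ypsi', 1.135, 'j7', 1.26]
```

View pics/w10.png

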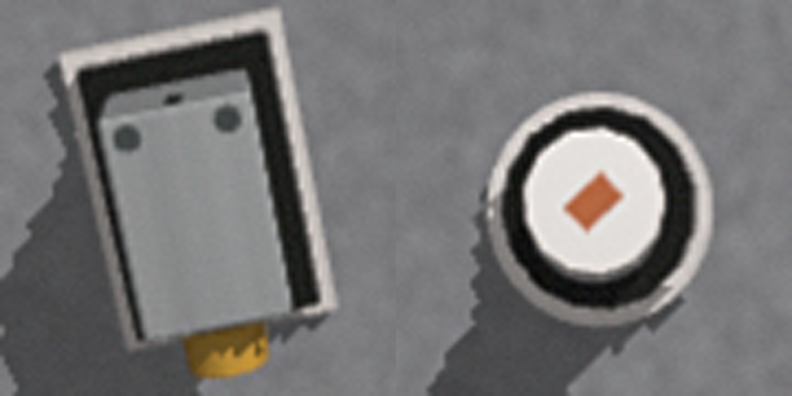

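```bash
python3 - <<'E'
from h import *
im=dict(np.load("wc.npz"))
for c,z in (([(103,120),(248,92),(292,312),(146,340)],.04),([(60,55),(279,10),(336,305),(132,350)],.008)):
    w=world(im,np.float64(c)/4.4+[280,176],z)[:,:2]*1000; r=cv2.minAreaRect(np.float32(w)); e=w[3]-w[0]
    print(w.mean(0).round(1),np.round(r[1],1),np.arctan2(e[1],e[0]).round(3))
im=dict(np.load("wm.npz"))
for c,z in (([(593,198)],.04),([(600,208)],.009)): print(world(im,(np.float64(c)-[396,0])/4.4+[279,62],z)[:,:2]*1000)
E
```

```text
[ 626.1 -311.4] [27.1 41.2] -0.264
[ 626.8 -310.8] [43.2 61.4] -0.222
[[ 452.60444334 -160.81627907]]
[[ 452.11431581 -159.30399189]]
```

Both parts are within 2 mm of their pad centres. Now the block: travel and turn to closing azimuth -0.76.

{"method": "jog_arm", "body": {"increments": [{"tx":0,"ty":36,"tz":-8,"wx":0,"wy":0,"wz":0.1,"gripper":0.75},{"tx":0,"ty":72,"tz":-8,"wx":0,"wy":0,"wz":0.2,"gripper":0.75},{"tx":0,"ty":108,"tz":-8,"wx":0,"wy":0,"wz":0.3,"gripper":0.75},{"tx":0,"ty":144,"tz":-8,"wx":0,"wy":0,"wz":0.4,"gripper":0.75},{"tx":0,"ty":179,"tz":-8,"wx":0,"wy":0,"wz":0.5,"gripper":0.75}]}}

```text
time: 25.58
position: [0.62, -0.0439, 0.1522]
tool_rot: [-1.432, -2.795, 0.001]
ft_force: [0.6, 0.3, 0.7]
grip_width: 0.749
grip_force: 0.0
```

{"method": "jog_arm", "body": {"increments": [{"tx":0,"ty":0,"tz":0,"wx":0,"wy":0,"wz":0.12,"gripper":0.75},{"tx":0,"ty":0,"tz":0,"wx":0,"wy":0,"wz":0.24,"gripper":0.75},{"tx":0,"ty":0,"tz":0,"wx":0,"wy":0,"wz":0.36,"gripper":0.75},{"tx":0,"ty":0,"tz":0,"wx":0,"wy":0,"wz":0.48,"gripper":0.75},{"tx":0,"ty":0,"tz":0,"wx":0,"wy":0,"wz":0.6,"gripper":0.75}]}}

```text
time: 26.0
position: [0.6194, -0.0452, 0.1519]
tool_rot: [-2.194, -2.247, 0.002]
ft_force: [0.3, -0.1, 0.7]
grip_width: 0.747
grip_force: 0.0
```

{"method": "jog_arm", "body": {"increments": [{"tx":0,"ty":0,"tz":0,"wx":0,"wy":0,"wz":0.12,"gripper":0.75},{"tx":0,"ty":0,"tz":0,"wx":0,"wy":0,"wz":0.24,"gripper":0.75},{"tx":0,"ty":0,"tz":0,"wx":0,"wy":0,"wz":0.36,"gripper":0.75},{"tx":0,"ty":0,"tz":0,"wx":0,"wy":0,"wz":0.48,"gripper":0.75},{"tx":0,"ty":0,"tz":0,"wx":0,"wy":0,"wz":0.6,"gripper":0.75}]}}

```text
time: 26.42
position: [0.6194, -0.0453, 0.1519]
tool_rot: [-2.76, -1.498, 0.002]
ft_force: [-0.4, 0.3, 0.3]
grip_width: 0.754
grip_force: 0.0
```

{"method": "jog_arm", "body": {"increments": [{"tx":0,"ty":0,"tz":0,"wx":0,"wy":0,"wz":0.1,"gripper":0.75},{"tx":0,"ty":0,"tz":0,"wx":0,"wy":0,"wz":0.195,"gripper":0.75},{"tx":0,"ty":0,"tz":0,"wx":0,"wy":0,"wz":0.195,"gripper":0.75},{"tx":0,"ty":0,"tz":0,"wx":0,"wy":0,"wz":0.195,"gripper":0.75},{"tx":0,"ty":0,"tz":0,"wx":0,"wy":0,"wz":0.195,"gripper":0.75}]}}

```text
time: 26.83
position: [0.6193, -0.0446, 0.1526]
tool_rot: [-2.888, -1.235, 0.001]
ft_force: [0.4, -0.1, -0.5]
grip_width: 0.749
grip_force: 0.0
```

```bash
python3 - <<'E'
from h import *
im=vision.get_image("wrist"); np.savez("wb.npz",**{k:np.array(v) for k,v in im.items()})
x,y=pix(im,[(.6465,-.0078,.074)])[0].astype(int); x0,y0=x-55,max(y-55,0); print(x0,y0)
cv2.imwrite("pics/w11.png",cv2.resize(im["color"][y0:y0+110,x0:x0+110],None,fx=5.4,fy=5.4,interpolation=cv2.INTER_CUBIC))
h=im["color"].astype(int); g=h.min(2)
m=np.zeros(g.shape,bool); m[y-45:y+45,x-45:x+45]=True
for t in (110,130,150): print(t,rect(im,cv2.morphologyEx(((g>t)&m).astype(np.uint8),cv2.MORPH_OPEN,np.ones((3,3))),(x,y),.074))
print(tool()[0],go((.6468,-.0078,.048),-.755))
E
```

```text
260 119
110 (array([642.8,  -4.5]), array([65.2, 57.3]), np.float64(0.784))
130 (array([643.1,  -4.2]), array([64.6, 56.7]), np.float64(0.804))
150 (array([646.1,  -0.8]), array([55.5, 56.4]), np.float64(-0.767))
[ 0.61937037 -0.04450688  0.15272994] ['shift', [45.5, -5.5, 138.2], 'wz', -0.008, 'ypsi', -0.763, 'j7', -0.88]
```

View pics/w11.png

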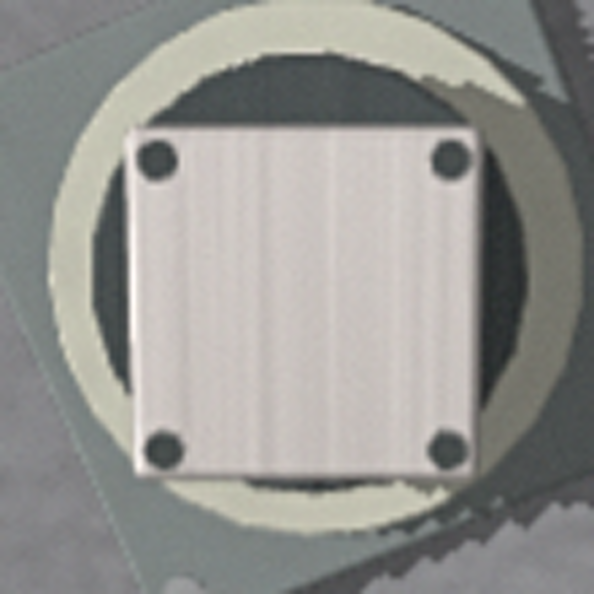

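The crop shows the block square to the tool, with corners at (128,127), (477,127), (475,476) and (138,476). The riser's dark rim spans x 92–528 and y 52–492.

```bash
python3 - <<'E'
from h import *
im=dict(np.load("wb.npz"))
w=world(im,np.float64([(128,127),(477,127),(475,476),(138,476)])/5.4+[260,119],.074)*1000
print(w.mean(0).round(1),[np.linalg.norm(w[i]-w[i-1]).round(1) for i in range(4)])
r=world(im,np.float64([(92,272),(528,272),(310,52),(310,492)])/5.4+[260,119],.044)*1000
print("riser",r.mean(0).round(1),np.linalg.norm(r[0]-r[1]),np.linalg.norm(r[2]-r[3]))
c=w.mean(0)/1000; print(go((c[0],c[1],.048),-.762))
E
```

```text
[646.8  -8.5  74. ] [np.float64(47.0), np.float64(46.3), np.float64(46.9), np.float64(46.5)]
riser [648.1  -7.3  44. ] 65.21407960713323 65.23005479467189
['shift', [45.0, -5.0, 138.2], 'wz', -0.001, 'ypsi', -0.763, 'j7', -0.88]
```

{"method": "jog_arm", "body": {"increments": [{"tx":25,"ty":-3,"tz":0,"wx":0,"wy":0,"wz":0,"gripper":0.85},{"tx":45,"ty":-5,"tz":10,"wx":0,"wy":0,"wz":0,"gripper":0.85},{"tx":45,"ty":-5,"tz":45,"wx":0,"wy":0,"wz":0,"gripper":0.85},{"tx":45,"ty":-5,"tz":80,"wx":0,"wy":0,"wz":0,"gripper":0.85},{"tx":45,"ty":-5,"tz":90,"wx":0,"wy":0,"wz":0,"gripper":0.85}], "grip_force": 35}}

```text
time: 27.3
position: [0.6432, -0.0084, 0.0576]
tool_rot: [-2.885, -1.233, 0.012]
ft_force: [-1.7, -0.6, -1.1]
grip_width: 0.849
grip_force: 0.0
```

{"method": "jog_arm", "body": {"increments": [{"tx":0,"ty":0,"tz":8,"wx":0,"wy":0,"wz":0,"gripper":0.85},{"tx":0,"ty":0,"tz":18,"wx":0,"wy":0,"wz":0,"gripper":0.85},{"tx":0,"ty":0,"tz":25,"wx":0,"wy":0,"wz":0,"gripper":0.85},{"tx":0,"ty":0,"tz":25,"wx":0,"wy":0,"wz":0,"gripper":0.85},{"tx":0,"ty":0,"tz":25,"wx":0,"wy":0,"wz":0,"gripper":0.85}]}}

```text
time: 27.72
position: [0.6475, -0.0085, 0.0391]
tool_rot: [2.889, 1.231, 0.002]
ft_force: [0.4, -0.7, 0.7]
grip_width: 0.85
grip_force: 0.0
```

```bash
python3 - <<'E'
from h import *
print(go((.6468,-.0082,.048),-.762))
E
```

```text
['shift', [-0.3, -0.8, 24.6], 'wz', -0.003, 'ypsi', -0.765, 'j7', -1.0]
```

{"method": "jog_arm", "body": {"increments": [{"tx":0,"ty":-0.5,"tz":8,"wx":0,"wy":0,"wz":0,"gripper":0.85},{"tx":0,"ty":-0.5,"tz":17,"wx":0,"wy":0,"wz":0,"gripper":0.85},{"tx":0,"ty":-0.5,"tz":24,"wx":0,"wy":0,"wz":0,"gripper":0.85},{"tx":0,"ty":-0.5,"tz":24,"wx":0,"wy":0,"wz":0,"gripper":0.85},{"tx":0,"ty":-0.5,"tz":24,"wx":0,"wy":0,"wz":0,"gripper":0.4}]}}

```text
time: 28.13
position: [0.6459, -0.008, 0.0134]
tool_rot: [-2.889, -1.232, 0.002]
ft_force: [-0.6, 0.5, 0.2]
grip_width: 0.823
grip_force: 0.0
```

{"method": "jog_arm", "body": {"increments": [{"tx":0,"ty":0,"tz":0,"wx":0,"wy":0,"wz":0,"gripper":0.4},{"tx":0,"ty":0,"tz":0,"wx":0,"wy":0,"wz":0,"gripper":0.4},{"tx":0,"ty":0,"tz":0,"wx":0,"wy":0,"wz":0,"gripper":0.4},{"tx":0,"ty":0,"tz":0,"wx":0,"wy":0,"wz":0,"gripper":0.4},{"tx":0,"ty":0,"tz":0,"wx":0,"wy":0,"wz":0,"gripper":0.3}]}}

```text
time: 28.55
position: [0.6466, -0.0077, 0.0146]
tool_rot: [-2.89, -1.232, -0.0]
ft_force: [-0.6, 0.7, -0.0]
grip_width: 0.545
grip_force: 35.0
```

{"method": "jog_arm", "body": {"increments": [{"tx":0,"ty":0,"tz":0,"wx":0,"wy":0,"wz":0,"gripper":0.3},{"tx":0,"ty":0,"tz":0,"wx":0,"wy":0,"wz":0,"gripper":0.3},{"tx":0,"ty":0,"tz":0,"wx":0,"wy":0,"wz":0,"gripper":0.3},{"tx":0,"ty":0,"tz":0,"wx":0,"wy":0,"wz":0,"gripper":0.3},{"tx":0,"ty":0,"tz":0,"wx":0,"wy":0,"wz":0,"gripper":0.3}]}}

```text
time: 28.97
position: [0.6466, -0.0076, 0.0146]
tool_rot: [-2.89, -1.232, -0.0]
ft_force: [-1.9, 0.5, 3.5]
grip_width: 0.55
grip_force: 35.0
```

Block gripped at 47.9 mm. Lift and carry it to the square pad.

{"method": "jog_arm", "body": {"increments": [{"tx":0,"ty":0,"tz":-8,"wx":0,"wy":0,"wz":0,"gripper":0.3},{"tx":0,"ty":0,"tz":-22,"wx":0,"wy":0,"wz":0,"gripper":0.3},{"tx":0,"ty":0,"tz":-40,"wx":0,"wy":0,"wz":0,"gripper":0.3},{"tx":10,"ty":-12,"tz":-45,"wx":0,"wy":0,"wz":0,"gripper":0.3},{"tx":27,"ty":-32,"tz":-45,"wx":0,"wy":0,"wz":0,"gripper":0.3}]}}

```text
time: 29.38
position: [0.6446, 0.0298, 0.0617]
tool_rot: [2.89, 1.22, 0.005]
ft_force: [0.3, 0.3, -2.1]
grip_width: 0.546
grip_force: 35.0
```

{"method": "jog_arm", "body": {"increments": [{"tx":22,"ty":-26,"tz":0,"wx":0,"wy":0,"wz":-0.1,"gripper":0.3},{"tx":45,"ty":-52,"tz":0,"wx":0,"wy":0,"wz":-0.2,"gripper":0.3},{"tx":68,"ty":-79,"tz":0,"wx":0,"wy":0,"wz":-0.3,"gripper":0.3},{"tx":90,"ty":-105,"tz":0,"wx":0,"wy":0,"wz":-0.4,"gripper":0.3},{"tx":112,"ty":-130,"tz":0,"wx":0,"wy":0,"wz":-0.5,"gripper":0.3}]}}

```text
time: 29.8
position: [0.6251, 0.2075, 0.0597]
tool_rot: [-2.49, -1.916, -0.001]
ft_force: [0.2, 0.5, -2.2]
grip_width: 0.543
grip_force: 35.0
```

```bash
python3 - <<'E'
from h import *
print(go((.6168,.298,.054),-.185),tool()[0])
E
```

```text
['shift', [85.3, -31.2, 39.3], 'wz', -0.074, 'ypsi', -0.259, 'j7', -0.87] [0.62507808 0.20748574 0.05973518]
```

{"method": "jog_arm", "body": {"increments": [{"tx":28,"ty":-10,"tz":0,"wx":0,"wy":0,"wz":-0.04,"gripper":0.3},{"tx":56,"ty":-20,"tz":0,"wx":0,"wy":0,"wz":-0.075,"gripper":0.3},{"tx":81,"ty":-29,"tz":10,"wx":0,"wy":0,"wz":-0.075,"gripper":0.3},{"tx":81,"ty":-29,"tz":25,"wx":0,"wy":0,"wz":-0.075,"gripper":0.3},{"tx":81,"ty":-29,"tz":35,"wx":0,"wy":0,"wz":-0.075,"gripper":0.3}]}}

```text
time: 30.22
position: [0.6169, 0.2943, 0.0235]
tool_rot: [-2.416, -2.006, -0.0]
ft_force: [-0.4, -0.9, -2.2]
grip_width: 0.551
grip_force: 35.0
```

{"method": "jog_arm", "body": {"increments": [{"tx":0,"ty":0,"tz":5,"wx":0,"wy":0,"wz":0,"gripper":0.3},{"tx":0,"ty":0,"tz":10,"wx":0,"wy":0,"wz":0,"gripper":0.3},{"tx":0,"ty":0,"tz":10,"wx":0,"wy":0,"wz":0,"gripper":0.3},{"tx":0,"ty":0,"tz":10,"wx":0,"wy":0,"wz":0,"gripper":0.3},{"tx":0,"ty":0,"tz":10,"wx":0,"wy":0,"wz":0,"gripper":0.3}]}}

```text
time: 30.63
position: [0.6201, 0.2896, 0.015]
tool_rot: [2.423, 1.998, 0.002]
ft_force: [0.2, 0.2, -2.7]
grip_width: 0.547
grip_force: 35.0
```

```bash
python3 - <<'E'
from h import *
print(go((.6168,.298,.0141),-.185),tool()[0])
E
```

```text
['shift', [7.6, -4.8, 34.4], 'wz', -0.007, 'ypsi', -0.192, 'j7', -0.96] [0.62005005 0.28959557 0.01496945]
```

{"method": "jog_arm", "body": {"increments": [{"tx":7.5,"ty":-5,"tz":4,"wx":0,"wy":0,"wz":0,"gripper":0.3},{"tx":7.5,"ty":-5,"tz":14,"wx":0,"wy":0,"wz":0,"gripper":0.3},{"tx":7.5,"ty":-5,"tz":22,"wx":0,"wy":0,"wz":0,"gripper":0.3},{"tx":7.5,"ty":-5,"tz":28,"wx":0,"wy":0,"wz":0,"gripper":0.3},{"tx":7.5,"ty":-5,"tz":28,"wx":0,"wy":0,"wz":0,"gripper":0.3}]}}

```text
time: 31.05
position: [0.6142, 0.2975, -0.0164]
tool_rot: [-2.421, -2.001, 0.006]
ft_force: [-1.1, 0.8, -2.7]
grip_width: 0.545
grip_force: 35.0
```

{"method": "jog_arm", "body": {"increments": [{"tx":0,"ty":0,"tz":1.5,"wx":0,"wy":0,"wz":0,"gripper":0.3},{"tx":0,"ty":0,"tz":3,"wx":0,"wy":0,"wz":0,"gripper":0.3},{"tx":0,"ty":0,"tz":5,"wx":0,"wy":0,"wz":0,"gripper":0.3},{"tx":0,"ty":0,"tz":5,"wx":0,"wy":0,"wz":0,"gripper":0.3},{"tx":0,"ty":0,"tz":5,"wx":0,"wy":0,"wz":0,"gripper":0.3}]}}

```text
time: 31.47
position: [0.6158, 0.2985, -0.0187]
tool_rot: [2.422, 2.0, 0.0]
ft_force: [-0.0, 0.1, -2.2]
grip_width: 0.55
grip_force: 35.0
```

{"method": "jog_arm", "body": {"increments": [{"tx":0,"ty":0,"tz":0.5,"wx":0,"wy":0,"wz":0,"gripper":0.3},{"tx":0,"ty":0,"tz":1,"wx":0,"wy":0,"wz":0,"gripper":0.3},{"tx":0,"ty":0,"tz":1.5,"wx":0,"wy":0,"wz":0,"gripper":0.3},{"tx":0,"ty":0,"tz":1.5,"wx":0,"wy":0,"wz":0,"gripper":0.3},{"tx":0,"ty":0,"tz":1.5,"wx":0,"wy":0,"wz":0,"gripper":0.3}]}}

```text
time: 31.88
position: [0.6159, 0.2987, -0.0194]
tool_rot: [2.422, 2.0, 0.001]
ft_force: [-2.5, -1.1, 5.4]
grip_width: 0.548
grip_force: 35.0
```

Touchdown. Release, lift and travel back. I'll look at the large pad on the way, then turn for the riser.

{"method": "jog_arm", "body": {"increments": [{"tx":0,"ty":0,"tz":-0.7,"wx":0,"wy":0,"wz":0,"gripper":0.5},{"tx":0,"ty":0,"tz":-0.7,"wx":0,"wy":0,"wz":0,"gripper":0.8},{"tx":0,"ty":0,"tz":-0.7,"wx":0,"wy":0,"wz":0,"gripper":0.8},{"tx":0,"ty":0,"tz":-0.7,"wx":0,"wy":0,"wz":0,"gripper":0.8},{"tx":0,"ty":0,"tz":-0.7,"wx":0,"wy":0,"wz":0,"gripper":0.8}]}}

```text
time: 32.3
position: [0.6157, 0.2987, -0.0198]
tool_rot: [-2.422, -2.001, -0.0]
ft_force: [0.1, 0.1, -0.1]
grip_width: 0.753
grip_force: 0.0
```

{"method": "jog_arm", "body": {"increments": [{"tx":0,"ty":0,"tz":-15,"wx":0,"wy":0,"wz":0,"gripper":0.8},{"tx":0,"ty":0,"tz":-40,"wx":0,"wy":0,"wz":0,"gripper":0.9},{"tx":0,"ty":0,"tz":-80,"wx":0,"wy":0,"wz":0,"gripper":1},{"tx":-15,"ty":2,"tz":-115,"wx":0,"wy":0,"wz":0,"gripper":1},{"tx":-35,"ty":5,"tz":-140,"wx":0,"wy":0,"wz":0,"gripper":1}]}}

```text
time: 32.72
position: [0.6141, 0.267, 0.1255]
tool_rot: [-2.417, -2.006, -0.009]
ft_force: [0.4, 0.2, 0.5]
grip_width: 0.971
grip_force: 0.0
```

{"method": "jog_arm", "body": {"increments": [{"tx":-35,"ty":5,"tz":0,"wx":0,"wy":0,"wz":0,"gripper":1},{"tx":-70,"ty":10,"tz":0,"wx":0,"wy":0,"wz":0,"gripper":1},{"tx":-105,"ty":16,"tz":0,"wx":0,"wy":0,"wz":0,"gripper":1},{"tx":-140,"ty":22,"tz":0,"wx":0,"wy":0,"wz":0,"gripper":1},{"tx":-175,"ty":27,"tz":0,"wx":0,"wy":0,"wz":0,"gripper":1}]}}

```text
time: 33.13
position: [0.6076, 0.0849, 0.1219]
tool_rot: [2.421, 2.0, 0.002]
ft_force: [-0.3, -0.4, -0.3]
grip_width: 0.999
grip_force: 0.0
```

{"method": "jog_arm", "body": {"increments": [{"tx":-35,"ty":5,"tz":0,"wx":0,"wy":0,"wz":0,"gripper":1},{"tx":-70,"ty":10,"tz":0,"wx":0,"wy":0,"wz":0,"gripper":1},{"tx":-100,"ty":15,"tz":0,"wx":0,"wy":0,"wz":0,"gripper":1},{"tx":-105,"ty":16,"tz":0,"wx":0,"wy":0,"wz":0,"gripper":1},{"tx":-105,"ty":16,"tz":0,"wx":0,"wy":0,"wz":0,"gripper":1}]}}

```text
time: 33.55
position: [0.6036, -0.0236, 0.1213]
tool_rot: [2.426, 1.993, -0.001]
ft_force: [0.0, -0.5, 0.2]
grip_width: 1.003
grip_force: 0.0
```

```bash
python3 - <<'E'
from h import *
im=vision.get_image("wrist"); np.savez("wl.npz",**{k:np.array(v) for k,v in im.items()}); g=im["color"].max(2)
q=pix(im,[(.460,.149,.01)])[0]; print(q); g2=g.copy(); g2[265:]=255; g2[:,int(q[0])+90:]=255
print("large",rect(im,g2<60,q,.01)); print(tool()[0],go((.605,-.019,.153),-1.3))
# outer disc incl. bright rim, and square pad / block check
q=pix(im,[(.6168,.298,.04)])[0]; print("block px",q)
print([(t,[(round(d["conf"],2),np.round(d["bbox"]).tolist()) for d in vision.spot_in("scene",t)]) for t in ("block_mid","riser_mid","pad_square_top")])
E
```

```text
[101.02430277  49.50905771]
large (array([461.3, 148.6]), array([73.5, 78.9]), np.float64(-0.259))
[ 0.60362592 -0.02032834  0.1213351 ] ['shift', [1.6, 1.1, 1.8], 'wz', 1.108, 'ypsi', -0.192, 'j7', -0.38]
block px [ 247.41490296 -234.20675681]
[('block_mid', [(0.79, [254.0, 257.0, 289.0, 289.0])]), ('riser_mid', []), ('pad_square_top', [(0.62, [481.0, 317.0, 530.0, 359.0])])]
```

{"method": "jog_arm", "body": {"increments": [{"tx":0,"ty":0,"tz":0,"wx":0,"wy":0,"wz":0.12,"gripper":1},{"tx":0,"ty":0,"tz":0,"wx":0,"wy":0,"wz":0.24,"gripper":1},{"tx":0,"ty":0,"tz":0,"wx":0,"wy":0,"wz":0.36,"gripper":1},{"tx":0,"ty":0,"tz":0,"wx":0,"wy":0,"wz":0.48,"gripper":1},{"tx":0,"ty":0,"tz":0,"wx":0,"wy":0,"wz":0.6,"gripper":1}]}}

```text
time: 34.17
position: [0.6034, -0.0171, 0.1206]
tool_rot: [-2.906, -1.192, -0.001]
ft_force: [0.6, -0.5, -0.2]
grip_width: 0.998
grip_force: 0.0
```

{"method": "jog_arm", "body": {"increments": [{"tx":0,"ty":0,"tz":0,"wx":0,"wy":0,"wz":0.12,"gripper":1},{"tx":0,"ty":0,"tz":0,"wx":0,"wy":0,"wz":0.24,"gripper":1},{"tx":0,"ty":0,"tz":0,"wx":0,"wy":0,"wz":0.36,"gripper":1},{"tx":0,"ty":0,"tz":0,"wx":0,"wy":0,"wz":0.48,"gripper":1},{"tx":0,"ty":0,"tz":0,"wx":0,"wy":0,"wz":0.5,"gripper":1}]}}

```text
time: 34.58
position: [0.6034, -0.0173, 0.1206]
tool_rot: [-3.11, -0.439, -0.0]
ft_force: [0.2, 0.4, -0.1]
grip_width: 0.999
grip_force: 0.0
```

```bash
python3 - <<'E'
from h import *
im=vision.get_image("wrist"); np.savez("wr.npz",**{k:np.array(v) for k,v in im.items()}); g=im["color"].max(2)
q=pix(im,[(.648,-.0073,.044)])[0]; print(q)
x,y=q.astype(int); m=np.zeros(g.shape,bool); m[y-60:y+60,x-70:x+70]=1
for t in (80,95,110): print(t,rect(im,cv2.morphologyEx(((g<t)&m).astype(np.uint8),cv2.MORPH_OPEN,np.ones((5,5))),q,.044))
print(g[y,x-60:x+64:4].tolist(),g[y-60:y+60:4,x].tolist())
print(tool()[0],go((.648,-.0073,.018)))
E
```

```text
[327.72723868 175.9045597 ]Traceback (most recent call last):
  File "<stdin>", line 5, in <module>
  File "h.py", line 17, in rect
    i=min(ok,key=lambda i:np.hypot(*(ce[i]-seed)))
ValueError: min() iterable argument is empty
```

```bash
python3 - <<'E'
from h import *
im=dict(np.load("wr.npz")); c=im["color"]; g=c.max(2); x,y=327,176
print(c[y,x].tolist()); print(g[y,x-70:x+74:4].tolist()); print(g[y-70:y+70:4,x].tolist())
# riser top: flood region of similar colour around centre
d=np.abs(c.astype(int)-np.median(c[y-15:y+15,x-15:x+15].reshape(-1,3),axis=0)).max(2)
m=np.zeros(g.shape,np.uint8); m[y-60:y+60,x-70:x+70]=1
for t in (12,20,28): print(t,rect(im,cv2.morphologyEx((d<t).astype(np.uint8)*m,cv2.MORPH_OPEN,np.ones((5,5))),(x,y),.044))
print(tool()[0],go((.648,-.0073,.018)))
E
```

```text
[83, 84, 76]
[136, 135, 134, 136, 134, 202, 207, 85, 84, 89, 84, 85, 82, 87, 82, 82, 82, 85, 85, 81, 82, 84, 84, 84, 83, 82, 85, 86, 84, 123, 120, 124, 82, 82, 83, 82]
[137, 138, 134, 136, 198, 200, 97, 85, 90, 87, 85, 89, 85, 82, 83, 86, 86, 86, 87, 85, 86, 87, 82, 82, 83, 86, 83, 84, 86, 206, 203, 135, 135, 136, 136]
12 (array([647.7,  -6.9]), array([63.3, 63.9]), np.float64(-1.387))
20 (array([647.8,  -7.2]), array([63.5, 64.8]), np.float64(-1.291))
28 (array([648.1,  -7.1]), array([64.2, 64.8]), np.float64(-1.291))
[ 0.60340596 -0.01757747  0.12063766] ['shift', [45.6, 2.7, 136.2], 'ypsi', -1.287, 'j7', -1.43]
```

Riser at (648.0,-7.1), with its diameter as expected. Descend.

{"method": "jog_arm", "body": {"increments": [{"tx":25,"ty":1,"tz":0,"wx":0,"wy":0,"wz":0,"gripper":1},{"tx":45,"ty":2.5,"tz":10,"wx":0,"wy":0,"wz":0,"gripper":1},{"tx":45,"ty":2.5,"tz":45,"wx":0,"wy":0,"wz":0,"gripper":1},{"tx":45,"ty":2.5,"tz":80,"wx":0,"wy":0,"wz":0,"gripper":1},{"tx":45,"ty":2.5,"tz":85,"wx":0,"wy":0,"wz":0,"gripper":1}], "grip_force": 45}}

```text
time: 35.05
position: [0.6425, -0.0086, 0.029]
tool_rot: [-3.107, -0.447, 0.016]
ft_force: [-1.9, -0.3, -2.2]
grip_width: 0.997
grip_force: 0.0
```

{"method": "jog_arm", "body": {"increments": [{"tx":0,"ty":0,"tz":8,"wx":0,"wy":0,"wz":0,"gripper":1},{"tx":0,"ty":0,"tz":18,"wx":0,"wy":0,"wz":0,"gripper":1},{"tx":0,"ty":0,"tz":25,"wx":0,"wy":0,"wz":0,"gripper":1},{"tx":0,"ty":0,"tz":25,"wx":0,"wy":0,"wz":0,"gripper":1},{"tx":0,"ty":0,"tz":25,"wx":0,"wy":0,"wz":0,"gripper":1}]}}

```text
time: 35.47
position: [0.6478, -0.0098, 0.0113]
tool_rot: [3.11, 0.44, 0.002]
ft_force: [-0.5, 0.6, 0.5]
grip_width: 1.0
grip_force: 0.0
```

```bash
python3 - <<'E'
from h import *
print(go((.648,-.0071,.018)))
E
```

```text
['shift', [0.9, -2.5, 26.8], 'ypsi', -1.29, 'j7', -1.51]
```

{"method": "jog_arm", "body": {"increments": [{"tx":1,"ty":-2.5,"tz":8,"wx":0,"wy":0,"wz":0,"gripper":1},{"tx":1,"ty":-2.5,"tz":17,"wx":0,"wy":0,"wz":0,"gripper":1},{"tx":1,"ty":-2.5,"tz":23,"wx":0,"wy":0,"wz":0,"gripper":1},{"tx":1,"ty":-2.5,"tz":26.5,"wx":0,"wy":0,"wz":0,"gripper":1},{"tx":1,"ty":-2.5,"tz":26.5,"wx":0,"wy":0,"wz":0,"gripper":1}]}}

```text
time: 35.88
position: [0.6464, -0.0072, -0.0176]
tool_rot: [-3.11, -0.44, 0.004]
ft_force: [-0.4, -0.2, -0.0]
grip_width: 1.003
grip_force: 0.0
```

{"method": "jog_arm", "body": {"increments": [{"tx":0,"ty":0,"tz":0,"wx":0,"wy":0,"wz":0,"gripper":0.6},{"tx":0,"ty":0,"tz":0,"wx":0,"wy":0,"wz":0,"gripper":0.6},{"tx":0,"ty":0,"tz":0,"wx":0,"wy":0,"wz":0,"gripper":0.6},{"tx":0,"ty":0,"tz":0,"wx":0,"wy":0,"wz":0,"gripper":0.6},{"tx":0,"ty":0,"tz":0,"wx":0,"wy":0,"wz":0,"gripper":0.5}]}}

```text
time: 36.3
position: [0.6478, -0.0068, -0.0157]
tool_rot: [-3.111, -0.44, -0.001]
ft_force: [-0.4, 0.7, 0.8]
grip_width: 0.751
grip_force: 45.0
```

{"method": "jog_arm", "body": {"increments": [{"tx":0,"ty":0,"tz":0,"wx":0,"wy":0,"wz":0,"gripper":0.5},{"tx":0,"ty":0,"tz":0,"wx":0,"wy":0,"wz":0,"gripper":0.5},{"tx":0,"ty":0,"tz":0,"wx":0,"wy":0,"wz":0,"gripper":0.5},{"tx":0,"ty":0,"tz":0,"wx":0,"wy":0,"wz":0,"gripper":0.5},{"tx":0,"ty":0,"tz":0,"wx":0,"wy":0,"wz":0,"gripper":0.5}]}}

```text
time: 36.72
position: [0.6478, -0.0068, -0.0157]
tool_rot: [-3.111, -0.44, -0.001]
ft_force: [-0.7, 1.5, 3.2]
grip_width: 0.75
grip_force: 45.0
```

Riser gripped. Lift and carry it to the large round pad.

{"method": "jog_arm", "body": {"increments": [{"tx":0,"ty":0,"tz":-6,"wx":0,"wy":0,"wz":0,"gripper":0.5},{"tx":0,"ty":0,"tz":-18,"wx":0,"wy":0,"wz":0,"gripper":0.5},{"tx":0,"ty":0,"tz":-36,"wx":0,"wy":0,"wz":0,"gripper":0.5},{"tx":-6,"ty":-9,"tz":-48,"wx":0,"wy":0,"wz":0,"gripper":0.5},{"tx":-18,"ty":-26,"tz":-50,"wx":0,"wy":0,"wz":0,"gripper":0.5}]}}

```text
time: 37.13
position: [0.6264, 0.0105, 0.0372]
tool_rot: [3.109, 0.433, 0.009]
ft_force: [0.6, 0.2, -2.4]
grip_width: 0.756
grip_force: 45.0
```

{"method": "jog_arm", "body": {"increments": [{"tx":-19,"ty":-28,"tz":0,"wx":0,"wy":0,"wz":0,"gripper":0.5},{"tx":-38,"ty":-56,"tz":0,"wx":0,"wy":0,"wz":0,"gripper":0.5},{"tx":-57,"ty":-84,"tz":0,"wx":0,"wy":0,"wz":0,"gripper":0.5},{"tx":-76,"ty":-112,"tz":0,"wx":0,"wy":0,"wz":0,"gripper":0.5},{"tx":-94,"ty":-138,"tz":0,"wx":0,"wy":0,"wz":0,"gripper":0.5}]}}

```text
time: 37.55
position: [0.4928, 0.1204, 0.0344]
tool_rot: [3.11, 0.44, -0.0]
ft_force: [0.9, 1.4, -1.7]
grip_width: 0.751
grip_force: 45.0
```

{"method": "jog_arm", "body": {"increments": [{"tx":-13,"ty":-20,"tz":0,"wx":0,"wy":0,"wz":0,"gripper":0.5},{"tx":-25,"ty":-38,"tz":5,"wx":0,"wy":0,"wz":0,"gripper":0.5},{"tx":-25,"ty":-38,"tz":15,"wx":0,"wy":0,"wz":0,"gripper":0.5},{"tx":-25,"ty":-38,"tz":20,"wx":0,"wy":0,"wz":0,"gripper":0.5},{"tx":-25,"ty":-38,"tz":20,"wx":0,"wy":0,"wz":0,"gripper":0.5}]}}

```text
time: 37.97
position: [0.4595, 0.148, 0.0132]
tool_rot: [3.11, 0.439, -0.002]
ft_force: [0.3, 0.4, -2.1]
grip_width: 0.751
grip_force: 45.0
```

```bash
python3 - <<'E'
from h import *
print(go((.4605,.1492,.0138)),tool()[0])
E
```

```text
['shift', [1.3, -0.9, 32.9], 'ypsi', -1.29, 'j7', -1.78] [0.45952308 0.14803904 0.01318271]
```

{"method": "jog_arm", "body": {"increments": [{"tx":1,"ty":-1,"tz":8,"wx":0,"wy":0,"wz":0,"gripper":0.5},{"tx":1,"ty":-1,"tz":17,"wx":0,"wy":0,"wz":0,"gripper":0.5},{"tx":1,"ty":-1,"tz":25,"wx":0,"wy":0,"wz":0,"gripper":0.5},{"tx":1,"ty":-1,"tz":30.5,"wx":0,"wy":0,"wz":0,"gripper":0.5},{"tx":1,"ty":-1,"tz":30.5,"wx":0,"wy":0,"wz":0,"gripper":0.5}]}}

```text
time: 38.38
position: [0.4593, 0.1497, -0.0183]
tool_rot: [-3.111, -0.439, 0.005]
ft_force: [0.6, 0.0, -2.3]
grip_width: 0.747
grip_force: 45.0
```

{"method": "jog_arm", "body": {"increments": [{"tx":0,"ty":0,"tz":0.5,"wx":0,"wy":0,"wz":0,"gripper":0.5},{"tx":0,"ty":0,"tz":1,"wx":0,"wy":0,"wz":0,"gripper":0.5},{"tx":0,"ty":0,"tz":1.8,"wx":0,"wy":0,"wz":0,"gripper":0.5},{"tx":0,"ty":0,"tz":1.8,"wx":0,"wy":0,"wz":0,"gripper":0.5},{"tx":0,"ty":0,"tz":1.8,"wx":0,"wy":0,"wz":0,"gripper":0.5}]}}

```text
time: 38.8
position: [0.4608, 0.1504, -0.0181]
tool_rot: [3.111, 0.44, 0.001]
ft_force: [-0.5, 0.1, -2.9]
grip_width: 0.748
grip_force: 45.0
```

{"method": "jog_arm", "body": {"increments": [{"tx":0,"ty":0,"tz":0.4,"wx":0,"wy":0,"wz":0,"gripper":0.5},{"tx":0,"ty":0,"tz":0.8,"wx":0,"wy":0,"wz":0,"gripper":0.5},{"tx":0,"ty":0,"tz":1,"wx":0,"wy":0,"wz":0,"gripper":0.5},{"tx":0,"ty":0,"tz":1,"wx":0,"wy":0,"wz":0,"gripper":0.5},{"tx":0,"ty":0,"tz":1,"wx":0,"wy":0,"wz":0,"gripper":0.5}]}}

```text
time: 39.22
position: [0.4606, 0.1503, -0.0194]
tool_rot: [3.111, 0.44, -0.0]
ft_force: [-0.5, -0.1, -2.0]
grip_width: 0.75
grip_force: 45.0
```

{"method": "jog_arm", "body": {"increments": [{"tx":0,"ty":0.5,"tz":0.4,"wx":0,"wy":0,"wz":0,"gripper":0.5},{"tx":0,"ty":0.5,"tz":0.7,"wx":0,"wy":0,"wz":0,"gripper":0.5},{"tx":0,"ty":0.5,"tz":0.7,"wx":0,"wy":0,"wz":0,"gripper":0.5},{"tx":0,"ty":0.5,"tz":0.7,"wx":0,"wy":0,"wz":0,"gripper":0.5},{"tx":0,"ty":0.5,"tz":0.7,"wx":0,"wy":0,"wz":0,"gripper":0.5}]}}

```text
time: 39.63
position: [0.4608, 0.1499, -0.0198]
tool_rot: [3.11, 0.44, 0.0]
ft_force: [-2.1, -0.1, 4.3]
grip_width: 0.751
grip_force: 45.0
```

Touchdown. Release and lift, then verify all the parts by measurement.

{"method": "jog_arm", "body": {"increments": [{"tx":0,"ty":0,"tz":-0.7,"wx":0,"wy":0,"wz":0,"gripper":0.8},{"tx":0,"ty":0,"tz":-0.7,"wx":0,"wy":0,"wz":0,"gripper":1},{"tx":0,"ty":0,"tz":-0.7,"wx":0,"wy":0,"wz":0,"gripper":1},{"tx":0,"ty":0,"tz":-0.7,"wx":0,"wy":0,"wz":0,"gripper":1},{"tx":0,"ty":0,"tz":-0.7,"wx":0,"wy":0,"wz":0,"gripper":1}]}}

```text
time: 40.05
position: [0.4609, 0.1498, -0.0194]
tool_rot: [3.111, 0.44, 0.0]
ft_force: [0.8, 0.5, 0.7]
grip_width: 0.975
grip_force: 0.0
```

{"method": "jog_arm", "body": {"increments": [{"tx":0,"ty":0,"tz":-15,"wx":0,"wy":0,"wz":0,"gripper":1},{"tx":0,"ty":0,"tz":-40,"wx":0,"wy":0,"wz":0,"gripper":1},{"tx":0,"ty":0,"tz":-80,"wx":0,"wy":0,"wz":0,"gripper":1},{"tx":0,"ty":0,"tz":-120,"wx":0,"wy":0,"wz":0,"gripper":1},{"tx":0,"ty":0,"tz":-150,"wx":0,"wy":0,"wz":0,"gripper":1}]}}

```text
time: 40.47
position: [0.4615, 0.1504, 0.1336]
tool_rot: [-3.111, -0.44, -0.004]
ft_force: [1.1, -0.4, 0.2]
grip_width: 0.997
grip_force: 0.0
```

{"method": "jog_arm", "body": {"increments": [{"tx":-10,"ty":0,"tz":0,"wx":0,"wy":0,"wz":0,"gripper":1},{"tx":-20,"ty":0,"tz":0,"wx":0,"wy":0,"wz":0,"gripper":1},{"tx":-20,"ty":0,"tz":0,"wx":0,"wy":0,"wz":0,"gripper":1},{"tx":-20,"ty":0,"tz":0,"wx":0,"wy":0,"wz":0,"gripper":1},{"tx":-20,"ty":0,"tz":0,"wx":0,"wy":0,"wz":0,"gripper":1}]}}

```text
time: 40.88
position: [0.4417, 0.1443, 0.1303]
tool_rot: [3.111, 0.44, -0.0]
ft_force: [0.1, 0.4, -0.2]
grip_width: 0.997
grip_force: 0.0
```

```bash
python3 - <<'E'
from h import *
im=vision.get_image("wrist"); np.savez("wf.npz",**{k:np.array(v) for k,v in im.items()}); c=im["color"]; g=c.max(2)
x,y=pix(im,[(.4605,.1495,.04)])[0].astype(int); print(x,y,tool()[0],np.round(tool()[2]["ft_force"],1))
print("H",g[y,x-75:x+76:3].tolist()); print("V",g[y-70:y+40:3,x].tolist())
d=np.abs(c.astype(int)-np.median(c[y-15:y+15,x-15:x+15].reshape(-1,3),axis=0)).max(2); m=np.zeros(g.shape,np.uint8); m[max(y-70,0):y+60,x-70:x+70]=1
for t in (12,20): print("riser",rect(im,cv2.morphologyEx((d<t).astype(np.uint8)*m,cv2.MORPH_OPEN,np.ones((5,5))),(x,y),.04))
rim=((g>150)*m).astype(np.uint8)
print("rim",rect(im,rim,(x,y),.008))
S=vision.get_image("scene")
for t in ["mount_mid","clamp_mid","block_mid","riser_mid"]: print(t,[(round(d["conf"],2),np.round(d["bbox"]).tolist()) for d in vision.spot_in("scene",t)])
print(pix(S,[(.452,-.16,.025),(.6263,-.311,.025),(.6168,.298,.025),(.4605,.1495,.025)]).round(1).tolist())
# block top vs square-pad in the scene view
for t in (170,190): 
    mk=np.zeros(S["color"].shape[:2],np.uint8); mk[285:355,395:470]=1
    b=(S["color"].min(2)>t).astype(np.uint8)*mk; print("block top?",rect(S,b,(430,312),.04))
E
```

```text
324 208 [0.44173265 0.14439741 0.13028924] [-0.6 -0.2  0.1]
H [133, 137, 140, 140, 133, 135, 139, 139, 136, 178, 70, 34, 87, 82, 83, 83, 82, 81, 82, 83, 86, 81, 81, 85, 86, 84, 85, 84, 78, 82, 83, 82, 86, 81, 82, 85, 83, 84, 81, 74, 133, 80, 86, 84, 84, 87, 85, 82, 86, 88, 85]
V [142, 138, 138, 137, 135, 136, 52, 34, 38, 64, 88, 91, 87, 85, 82, 84, 82, 83, 81, 84, 86, 83, 82, 86, 83, 84, 81, 83, 82, 80, 82, 82, 85, 83, 81, 84, 80]
riser (array([460.8, 148.9]), array([63. , 62.7]), np.float64(0.28))
riser (array([461.1, 149. ]), array([63.8, 64.1]), np.float64(-1.291))
rim (array([460.6, 175.1]), array([81.9, 34.6]), np.float64(0.008))
mount_mid [(0.75, [232.0, 190.0, 244.0, 210.0]), (0.65, [316.0, 299.0, 334.0, 330.0])]
clamp_mid [(0.86, [122.0, 226.0, 146.0, 253.0]), (0.16, [231.0, 268.0, 308.0, 323.0])]
block_mid [(0.75, [420.0, 300.0, 454.0, 334.0]), (0.63, [230.0, 189.0, 245.0, 209.0])]
riser_mid [(0.85, [361.0, 221.0, 393.0, 256.0]), (0.49, [409.0, 314.0, 455.0, 344.0])]
[[237.1, 200.1], [134.2, 239.3], [433.1, 319.3], [376.9, 238.8]]
block top? (array([616.2, 300.1]), array([49.6, 53.5]), np.float64(-0.209))
block top? (array([613.6, 299.7]), array([46.7, 45. ]), np.float64(1.382))
```

The riser measures (461,149) against its pad at (460.5,149). In the scene view the block measures (615,300) against its pad at (616,300), with matching angle. The mount and clamp were already verified, and the arm is clear, so I'm handing in.

```bash
python3 -c "
from bench import ctrl
print(ctrl.close_job())"
```

```text
the job is handed in; nothing more can be done
None
```

I handed the job in at about 41 s on the robot's clock, with all four parts upright and released on their own pads. By camera the mount, clamp and riser are within about 2 mm of centre and the block within about 3 mm. The grader returned no verdict.

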